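# Pack the honing stones and lock the kit case

### The job

Pack up the sharpening kit: lay every honing stone that is on the bench in the plywood case, then lift the red knob on the lid stay's knee past centre to unlock it and lower the lid until it is fully shut, without letting it slam. Then pull the yellow lock slide back, push the black bolt fully home over the lid, and push the yellow lock slide fully back in so that it holds the bolt. Leave the water bottle, the oil jar and the scissors where they are.

Things in the scene. Friction and masses are not known exactly. Their poses are not given: they have to be found in the camera images.
- case: the sharpener's kit case: open plywood box with steel corners, fixed to the bench, 246 (x) x 200 (y) mm, rim 72 mm above the bench, walls 8 mm, inside floor 18 mm above the bench. Origin at the centre of its underside; at yaw 0 its axes are the world's. Lid hinge along the +y rim, latch ledge in front of the -y wall, folding stay outside the -x end
- case_in (a point): centre of the case's inside floor (230 x 184 mm, 54 mm deep), 18 mm above the bench; axes as the case. The grey latch ledge outside the -y wall spans local x -70 to 120 mm, y -102 to -168 mm, its top 84 mm above the bench
- lid_hinge (a point): middle of the lid's hinge line, which runs along the case's x axis at the +y rim, 72 mm above the bench
- lid (a joint): angle of the lid, rad: 0 = standing open as at the start, leaning 10 degrees back past upright, held by the locked stay; grows as the lid comes down; 1.745 = shut on the rim (end stop). The hinge is stiff (about 0.5 N m), so the lid stays where it is left; with the stay locked it cannot be closed
- lid_edge (a point): middle of the lid's free edge, at the corner with its outer face (its top when shut), 200 mm from the hinge line, about 270 mm high at the start. Axes as the case's when the lid is shut (z out of the outer face, -y from hinge to edge). The lid is a plywood panel 246 x 200 x 12 mm, 0.3 to 0.5 kg; shut, its top is 84 mm above the bench
- stay (a joint): angle at the knee of the folding steel stay (two bars, 85.5 mm between pins), rad: 0 = locked, knee sagging past centre against its stop; 0.236 = bars straight (centre); larger = unlocked and folding, about 3.2 with the lid shut. The lower bar pivots on the case, the upper on the lid's end
- stay_knob (a point): centre of the red round knob on the stay's knee, 16 mm thick, 36 mm long, axis along the case's x, sticking out from the case beyond the bars. It swings on a circle of 85.5 mm about point stay_pivot: to unlock it goes up and toward the case's -y; centre comes after about 10 mm, 25 mm is well past. Left there it stays; lowering the lid takes it on over toward -y
- stay_pivot (a point): point on the axis of the lower bar's pivot pin on the -x end of the case (axis along the case's x), in the knob's middle plane, 64 mm above the bench
- lock (a joint): travel of the brass lock slide, m: 0 = its nose blocks the bolt's tooth (as at the start); 0.014 = drawn fully back (end stop), bolt free from about 0.009. Moves along the case's +x; stays where left, about 2 N. It returns to 0 only with the bolt fully back or fully home, and then holds it there
- lock_knob (a point): centre of the top of the yellow upright grip on the lock slide: 14 (x) x 16 (y) mm, 125 mm above the bench, about 30 mm tall above the slide plate, whose top is 95 mm above the bench
- bolt (a joint): travel of the dark steel bolt, m: 0 = drawn back clear of the lid (as at the start); 0.023 = fully home (end stop), its nose 19 mm over the edge of the shut lid. Moves along the case's +y; stays where left, about 2 N. Cannot move while the lock slide holds it; thrown early it stands in the lid's way
- bolt_knob (a point): centre of the top of the black upright grip on the bolt: 16 (x) x 14 (y) mm, 125 mm above the bench, about 30 mm tall above the bolt plate, whose top is 95 mm above the bench. 82 mm from the lock's grip along the case's x
- stone0: a honing stone, bar 24 (x) x 64 (y) x 26 (z) mm, white upper half on a blue base, 60 to 130 g, loose on the bench. Origin at the centre of its underside, z up. May be absent from a start.
- stone1: a honing stone, bar 24 (x) x 64 (y) x 26 (z) mm, grey upper half on a dark wood base, 60 to 130 g, loose on the bench. Origin at the centre of its underside, z up. May be absent from a start.
- stone2: a honing stone, bar 24 (x) x 64 (y) x 26 (z) mm, yellow upper half on a black base, 60 to 130 g, loose on the bench. Origin at the centre of its underside, z up. May be absent from a start.
- stone3: a honing stone, bar 24 (x) x 64 (y) x 26 (z) mm, green upper half on a light grey base, 60 to 130 g, loose on the bench. Origin at the centre of its underside, z up. May be absent from a start.
- stone4: a honing stone, bar 24 (x) x 64 (y) x 26 (z) mm, mid blue upper half on a white base, 60 to 130 g, loose on the bench. Origin at the centre of its underside, z up. May be absent from a start.
- water: bystander: clear water bottle with a blue cap, 66 mm across, 170 mm tall, loose; origin under its centre
- oil: bystander: amber jar of honing oil, 56 mm across, 90 mm tall, loose; origin under its centre
- scissors: bystander: steel scissors lying flat, about 200 mm long, 6 mm thick, loose; origin at the pivot screw
Not all that is in view belongs to the job. What is meant by the stone4 is not purple, and is the smaller of those in its own colour.

How it is judged:
By the outcome, as a careful person would: the job done as asked, in the order asked, and still so for the second after the job is handed in, with the robot touching nothing.
Of stone0, stone1, stone2, stone3, stone4 only 3 to 5 are there at a start; the rules pass over those that are not, and their reading is None.
At some moment in a run one of stone0, stone1, stone2, stone3, stone4 may be knocked a few centimetres aside while the robot is not near it.
Once in a run the grip may slacken for a moment while it holds something.
It also fails if it takes over 210 s, if anything falls off the work surface, if the arm or the gripper's body presses on something with over 40 N, if the wrist force passes 120 N, or if a joint passes its speed limit or range.

### The arm

A 6-joint arm with a two-finger parallel gripper is mounted at the origin on the work surface. World frame = base frame: x ahead of the robot, y to its left, z up, the work surface at z = 0. Lengths are in m, angles in rad, forces in N, time in s.
With the tool pointing down it reaches from about 0.375 to 0.9 m from the base axis. Payload 3.1 kg.
Tool frame: the origin (TCP) lies midway between the tips of the shut fingers; the grasp point (between the pads) lies 19 mm behind it; x points along the fingers, y is the direction in which the jaws open and shut, and the axes are right-handed (so a half turn about x gives the same grasp; the last joint's range is limited). The gripper opens to 87 mm and grips with 3 to 60 N. Pads are 19 mm wide; open, the fingers measure 117 mm over their backs; the gripper's body (75 mm by 190 mm) begins 51 mm behind the grasp point.
Start: joints at [-1.452, 0.527, 1.433, -0, 1.181, -0.178], TCP at [0.183, -0.598, 0.223] pointing down, gripper open.
Joint ranges: [-3.08, 3.08], [-0.75, 2.2], [0.22, 2.44], [-1.43, 4.57], [0, 2.65], [-2.85, 2.85]. Speed limits (rad/s): [2.79, 2.79, 3.14, 3.14, 3.14, 3.14].

### API

Orientations are given as a unit quaternion [x, y, z, w].
In Python, from rig import get_obs, imaging, robot gives the robot as it stands.
- The arm moves only by the shell command python3 -m inch 'ROWS' [FORCE]. ROWS is JSON, a list of rows, each a list of 3 entries, a list of its own where there are three numbers: the finger opening in mm, from 0 to 87, then the shift along the tool's x, y, z in mm, then the turn, a rotation vector about the tool's x, y, z in degrees. In form: [[grip, [dx, dy, dz], [wx, wy, wz]], ...]. A call has 1 to 12 rows; each row shifts and turns the pose as measured when the row begins, along the tool's axes as they then stand; what a row does not reach is not made up. A row lasts 1/8 s, in which the tool goes at most 62.5 mm and 10.7 degrees, less where a joint would pass 70% of its speed; a pose out of reach is approached as far as the arm can. A call with a gripper value outside its range is refused whole. The fingers move at their own pace and stop on an object; FORCE is the grip in N (left out, the last holds). Time passes only in rows, so rows that do not move let the fingers close. It gives the time, the measured TCP pose, the force and the opening at its end, in the units of the state.
- get_obs(): the state, without advancing time (a new reading comes with each control period).
- imaging.camera(name): name is "side" or "top" or "wrist"; returns the picture (384x512x3 uint8, red, green, blue); there is no depth.
- imaging.camera_params(name): a dict with "camera_matrix" (3x3 intrinsics, pixels), "k1" (the pictures are not rectified: a ray, as slopes to the right and down, at radius r is drawn at 1 + k1 r^2 times it, then the intrinsics apply), "xyz" and "rotation" of the camera in the world. Camera axes: x right, y down, z forward; pixel columns grow to the right and rows downward; lengths in m; the calibration is good to about 2 mm. A picture is of the moment at which its call begins: read the wrist's pose just before it. camera_params takes no time and is no camera call; for the wrist camera it gives the pose at the moment of the call.
- robot.hand_in(): hands the job in, once; it reports no verdict.
Trained networks look in the newest picture that a camera, given by its name, has taken for a name from the list of things; names that differ only in an ending like _2 or _b are one class to them, and where a whole thing is asked for, a point or a joint stands for the part that bears it (a point fixed in the world has none). Each returns a list of dicts, best first, with "confidence" (0 to 1); they miss things now and then, are a little off and sometimes report something else, mostly with a low value. They report only what shows in the picture. A call takes as long as a camera call. They do not tell look-alikes from the thing itself.
- imaging.cut_out(camera, target): "pixels" (384x512 bool, what is visible of it) and "box" ([centre column, centre row, width, height] in pixels, round what is visible of it).
- imaging.tip_of(camera, target): "pixel" ([column, row] in pixels: a listed point, or the origin of a listed thing).
The state is a dict: "time": time; "q": joint angles; "joint_velocities": joint speeds; "joint_torque": joint torques, N m; "position": TCP position; "tool_rot": TCP orientation; "ft_force": force on the tool from outside, world axes, zero at the start; "moment": the same for the moment, N m; "grip_width": finger opening in m.
Only numpy, scipy, OpenCV 4.12 (cv2) and the standard library are available. Lean on these libraries where they do the work, as an engineer would, in place of code of your own. Each camera call takes 0.05 s, during which the arm holds its last target. There are 200 camera calls.

## Working session

There is one attempt and no reset: what is moved stays moved. The work goes in short steps, Python scripts to look and compute and a shell command to move; the robot and the scene stay as the last step left them, time stands still between calls to the robot, and variables do not carry over. Pictures are saved under pics/ and viewed, about 12 in all and at most 16, crops included, and the job is handed in when it is done.

```bash
ls; mkdir -p pics
cat > h.py <<'E'
import numpy as np, cv2, sys
from rig import get_obs, imaging, robot
from scipy.spatial.transform import Rotation as R
def rotm(p):
    r=np.array(p["rotation"],float)
    return r if r.shape==(3,3) else R.from_quat(r).as_matrix()
def ray(p,px):
    K=np.array(p["camera_matrix"]);k=p["k1"]
    d=np.array([(px[0]-K[0,2])/K[0,0],(px[1]-K[1,2])/K[1,1]]);u=d.copy()
    for _ in range(30): u=d/(1+k*(u@u))
    v=rotm(p)@np.array([u[0],u[1],1]); return np.array(p["xyz"],float),v/np.linalg.norm(v)
def at_z(p,px,z):
    o,v=ray(p,px); return o+v*(z-o[2])/v[2]
def proj(p,X):
    K=np.array(p["camera_matrix"]);c=rotm(p).T@(np.array(X)-np.array(p["xyz"]));u=c[:2]/c[2];u=u*(1+p["k1"]*(u@u))
    return K[:2,:2]@u+K[:2,2]
def tri(rs):
    A=sum(np.eye(3)-np.outer(v,v) for o,v in rs);b=sum((np.eye(3)-np.outer(v,v))@o for o,v in rs)
    X=np.linalg.solve(A,b); return X,[np.linalg.norm(np.cross(X-o,v)) for o,v in rs]
def save(n,img,crop=None,s=1):
    if crop: img=img[crop[1]:crop[3],crop[0]:crop[2]]
    cv2.imwrite("pics/"+n+".png",cv2.resize(img[:,:,::-1],None,fx=s,fy=s,interpolation=cv2.INTER_CUBIC))
E
python3 - <<'E'
from h import *
a=imaging.camera("top");save("top0",a,s=1.5)
b=imaging.camera("side");save("side0",b,s=1.5)
P={c:imaging.camera_params(c) for c in("top","side")}
for c in P: print(c,np.round(P[c]["xyz"],3),np.round(rotm(P[c])[:,2],2),P[c]["k1"],P[c]["camera_matrix"][0][0])
for t in ["case","case_in","lid_hinge","lid_edge","stay_knob","stay_pivot","lock_knob","bolt_knob","stone0","stone1","stone2","stone3","stone4","water","oil","scissors"]:
  for c in P:
    print(t,c,[(np.round(d["pixel"],1).tolist(),round(d["confidence"],2)) for d in imaging.tip_of(c,t)][:3])
E
```

```text
pics
top [ 0.552 -0.01   1.252] [ 0.06 -0.01 -1.  ] -0.0504415980456832 401.0295239432765
side [ 0.443 -0.693  1.025] [ 0.14  0.63 -0.76] -0.13519694321900866 450.58408868881287
case top [([199.9, 208.1], 0.91)]
case side [([231.2, 192.4], 0.64)]
case_in top [([197.2, 209.4], 0.73)]
case_in side [([230.0, 187.7], 0.58), ([275.1, 341.8], 0.35)]
lid_hinge top [([164.7, 194.7], 0.82)]
lid_hinge side [([228.2, 151.9], 0.63)]
lid_edge top [([126.4, 191.0], 0.78), ([166.2, 195.9], 0.71)]
lid_edge side [([221.0, 92.0], 0.76), ([275.8, 342.0], 0.19)]
stay_knob top [([164.2, 262.8], 0.66), ([355.0, 240.0], 0.37)]
stay_knob side [([231.1, 153.0], 0.65), ([255.5, 198.2], 0.6), ([169.9, 157.0], 0.56)]
stay_pivot top [([188.9, 261.5], 0.88)]
stay_pivot side [([170.3, 185.0], 0.8)]
lock_knob top [([244.3, 188.7], 0.45), ([236.1, 133.1], 0.28)]
lock_knob side [([259.5, 203.6], 0.58)]
bolt_knob top [([242.5, 220.2], 0.75), ([353.3, 240.1], 0.51)]
bolt_knob side [([229.9, 188.6], 0.54), ([332.3, 343.6], 0.45), ([317.5, 204.7], 0.4)]
stone0 top [([356.2, 241.2], 0.73), ([350.3, 201.4], 0.67), ([292.8,
[... 332 characters left out ...]
2.8, 232.4], 0.61)]
stone2 side [([287.9, 303.9], 0.9), ([265.5, 272.3], 0.89), ([274.4, 339.4], 0.83)]
stone3 top [([356.2, 241.2], 0.73), ([350.3, 201.4], 0.67), ([292.8, 232.4], 0.61)]
stone3 side [([287.9, 303.9], 0.9), ([265.5, 272.3], 0.89), ([274.4, 339.4], 0.83)]
stone4 top [([356.2, 241.2], 0.73), ([350.3, 201.4], 0.67), ([292.8, 232.4], 0.61)]
stone4 side [([287.9, 303.9], 0.9), ([265.5, 272.3], 0.89), ([274.4, 339.4], 0.83)]
water top [([312.2, 143.5], 0.8)]
water side [([331.4, 280.2], 0.9)]
oil top [([355.3, 242.8], 0.54)]
oil side [([329.8, 280.0], 0.72)]
scissors top [([233.7, 131.8], 0.71), ([190.1, 261.6], 0.53), ([128.6, 194.5], 0.35)]
scissors side [([314.6, 203.3], 0.82)]
```

View pics/top0.png

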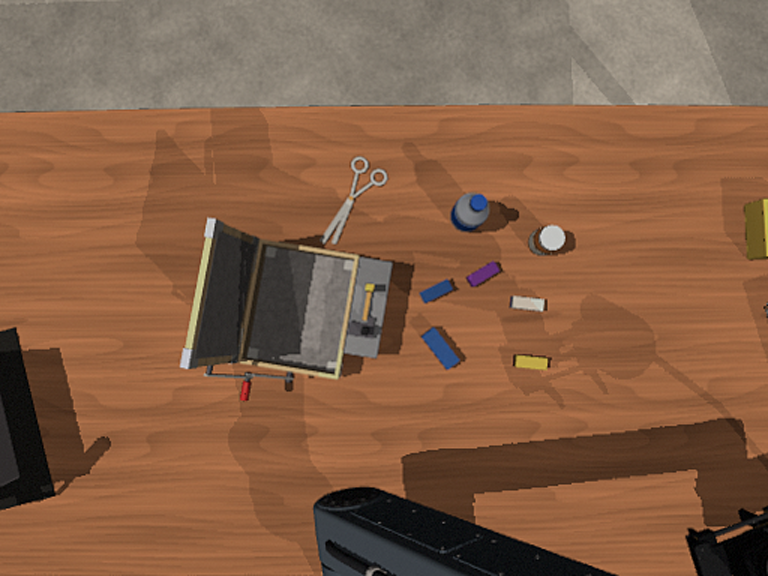

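View pics/side0.png

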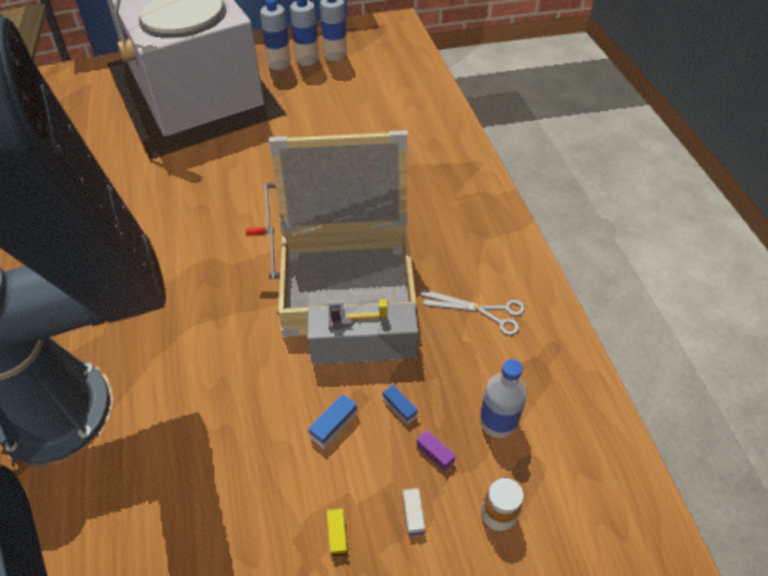

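Candidates (top0.png at 1.5x):
- white stone0 (528,303)
- yellow stone2 (531,362)
- small blue (437,291), which I take as stone4
- large blue (441,348), a decoy because stone4 is the smaller one
- purple (484,274), a decoy

No grey or green stone shows.

Run:
```python
from h import *
from scipy.optimize import least_squares
P={c:imaging.camera_params(c) for c in("top","side")}
I={c:imaging.camera(c) for c in P}
def T(a,b): return tri([ray(P["top"],a),ray(P["side"],b)])
pts={"hinge":([164.7,194.7],[228.2,151.9]),"case_in":([197.2,209.4],[230,187.7]),"edge":([126.4,191],[221,92]),"pivot":([188.9,261.5],[170.3,185]),"knob":([164.2,262.8],[169.9,157]),"lock":([244.3,188.7],[259.5,203.6]),"bolt":([242.5,220.2],[229.9,188.6]),"bolt_m":([242.5,220.2],[223,204]),"water":([312.2,143.5],[331.4,280.2])}
for k,v in pts.items():
  X,e=T(*v);print(k,np.round(X,4),np.round(e,4))
# case fit
loc={"hinge":[0,.1,.072],"case_in":[0,0,.018]}
rim=[([259/1.5,240/1.5],[.123,.1]),([357/1.5,257/1.5],[.123,-.1]),([338/1.5,377/1.5],[-.123,-.1]),([242/1.5,362/1.5],[-.123,.1])]
def f(p):
  c,s=np.cos(p[2]),np.sin(p[2]);r=[]
  M=np.array([[c,-s],[s,c]])
  for px,l in rim: r+=list(at_z(P["top"],px,.072)[:2]-p[:2]-M@l)
  return r
s=least_squares(f,[.6,.15,0]);print("case",s.x,np.round(s.fun,3))
# stones by cut_out
for c in P:
  for d in imaging.cut_out(c,"stone0"):
    m=d["pixels"].astype(np.uint8);cn=max(cv2.findContours(m,0,2)[0],key=cv2.contourArea)[:,0].astype(float)
    g=np.array([at_z(P[c],q,.026 if c=="top" else .013)[:2] for q in cn])
    r=cv2.minAreaRect((g*1000).astype(np.float32))
    col=np.median(I[c][d["pixels"]],axis=0)
    print(c,round(d["confidence"],2),np.round(d["box"]),"xy mm",np.round(r[0]),"size",np.round(r[1]),"ang",round(r[2]),col)
```

```text
hinge [0.5903 0.2393 0.0691] [0.0088 0.0088]
case_in [0.5599 0.1484 0.0159] [0.0052 0.0052]
edge [0.5926 0.2986 0.247 ] [0.0098 0.0098]
pivot [0.3987 0.1707 0.0499] [0.0017 0.0017]
knob [0.4073 0.2328 0.1004] [0.0035 0.0035]
lock [0.6146 0.0023 0.1051] [0.0026 0.0026]
bolt [0.534  0.0058 0.1851] [0.0098 0.0098]
bolt_m [0.5231 0.0085 0.1248] [0.0004 0.0004]
water [ 0.7533 -0.2096  0.0115] [0.0027 0.0027]
case [ 0.5651721   0.13582473 -0.16189983] [-0.001 -0.001 -0.005  0.004  0.004  0.004  0.003 -0.007]
top 0.72 [319. 184.  20.  13.] xy mm [ 633. -231.] size [21. 61.] ang 26 [ 99.  48. 116.]
top 0.69 [294. 232.  21.  24.] xy mm [ 483. -142.] size [86. 35.] ang 36 [ 47.  79. 129.]
top 0.66 [354. 241.  18.   8.] xy mm [ 452. -327.] size [68. 24.] ang 89 [190. 166.  72.]
top 0.59 [291. 195.  19.  20.] xy mm [ 601. -135.] size [25. 66.] ang 26 [ 41.  70. 114.]
top 0.55 [350. 201.  22.  13.] xy mm [ 573. -323.] size [70. 25.] ang 82 [192. 180. 164.]
side 0.84 [279. 341.  10.  29.] xy mm [ 571. -328.] size [71. 26.] ang 82 [210. 210. 197.]
side 0.79 [227. 354.  13.  30.] xy mm [ 451. -332.] size [72. 26.] ang 85 [209. 201.  45.]
side 0.73 [221. 278.  33.  35.] xy mm [ 483. -141.] size [96. 48.] ang 35 [ 77. 123. 183.]
side 0.65 [290. 299.  30.  31.] xy mm [ 633. -235.] size [37. 73.] ang 30 [147.  82. 155.]
side 0.61 [266. 271.  24.  27.] xy mm [ 601. -138.] size [36. 78.] ang 25 [ 70. 108. 153.]
```

```bash
cat >> h.py <<'E'
def go(pos,a=None,show=True):
    """tool down; a = jaw (tool y) heading deg mod 180; prints turn about tool x (deg), then shift (mm) after the turn"""
    o=get_obs();M=R.from_quat(o["tool_rot"]).as_matrix();p=np.array(o["position"])
    h=np.degrees(np.arctan2(M[1,1],M[0,1]))
    if a is None: a=h
    d=(a-h+90)%180-90; h2=np.radians(h+d)
    Y=np.array([np.cos(h2),np.sin(h2),0]);X=np.array([0,0,-1.]);D=(np.array(pos)-p)*1000
    s=[D@X,D@Y,D@np.cross(X,Y)]
    if show: print("t",round(o["time"],1),"p",np.round(p,4),"jaw",round(h,1),"tilt",np.round(M[:,0],3),"q6",round(o["q"][5],2),"w",round(o["grip_width"]*1000,1),"F",np.round(o["ft_force"],1))
    print(" goal",np.round(pos,3),"turn x",round(-d,1),"(alt",round(-d+np.sign(d)*180,1),") then shift",np.round(s,1))
C0=np.array([.565,.136]);CY=-.162
def case(l):
    c,s=np.cos(CY),np.sin(CY);return np.r_[C0+np.array([[c,-s],[s,c]])@np.array(l[:2]),l[2]]
E
python3 -c "
from h import *
go([.54,-.26,.36],-8)"
```

```text
t 1.9 p [ 0.1828 -0.5977  0.2226] jaw -73.0 tilt [ 0. -0. -1.] q6 -0.18 w 87.3 F [ 0.4  0.4 -0.4]
 goal [ 0.54 -0.26  0.36] turn x -65.0 (alt 115.0 ) then shift [-137.4  306.7 -384.1]
```

```bash
python3 -m inch '[[87,[-23,0,0],[-10,0,0]],[87,[-23,0,0],[-10,0,0]],[87,[-23,0,0],[-10,0,0]],[87,[-23,0,0],[-10,0,0]],[87,[-23,0,0],[-10,0,0]],[87,[-23,0,0],[-10,0,0]],[87,[0,0,0],[-5,0,0]]]'; python3 -c "
from h import *
go([.54,-.26,.36],-8)"
```

```text
time: 2.78
position: [0.1827, -0.5972, 0.3644]
tool_rot: [0.525, 0.474, -0.524, 0.473]
ft_force: [0.4, 0.3, -0.4]
grip_width: 0.0873
t 2.8 p [ 0.1827 -0.5972  0.3644] jaw -5.8 tilt [-0.     0.002 -1.   ] q6 -1.35 w 87.3 F [ 0.4  0.3 -0.4]
 goal [ 0.54 -0.26  0.36] turn x 2.2 (alt -177.8 ) then shift [   4.4  306.8 -383.6]
```

```bash
python3 -m inch '[[87,[0,31,-38],[0,0,0]],[87,[0,31,-38],[0,0,0]],[87,[0,31,-38],[0,0,0]],[87,[0,31,-38],[0,0,0]],[87,[0,31,-38],[0,0,0]],[87,[0,31,-38],[0,0,0]],[87,[0,31,-38],[0,0,0]],[87,[0,31,-38],[0,0,0]],[87,[0,31,-38],[0,0,0]],[87,[0,31,-38],[0,0,0]]]'
cat > look.py <<'E'
from h import *
def stones(c="wrist",z=.026):
    p=imaging.camera_params(c);im=imaging.camera(c)
    for d in imaging.cut_out(c,"stone0"):
        m=d["pixels"].astype(np.uint8);cn=max(cv2.findContours(m,0,2)[0],key=cv2.contourArea)[:,0].astype(float)
        g=np.array([at_z(p,q,z)[:2] for q in cn]);r=cv2.minAreaRect((g*1000).astype(np.float32))
        a=r[2]+(0 if r[1][0]<r[1][1] else 90)
        print(c,round(d["confidence"],2),np.round(d["box"]),"xy",np.round(r[0]),"size",np.round(sorted(r[1])),"short-axis deg",round((a+90)%180-90),np.median(im[d["pixels"]],axis=0))
    return im,p
E
python3 -c "
from look import *
go([.54,-.26,.36],-8)
im,p=stones();print(p['xyz'],rotm(p)[:,2]);save('w1',im,s=1.5)"
```

```text
time: 4.03
position: [0.5383, -0.2442, 0.3652]
tool_rot: [0.527, 0.471, -0.527, 0.473]
ft_force: [0.7, -0.7, 0.3]
grip_width: 0.087
t 4.0 p [ 0.5383 -0.2442  0.3652] jaw -6.3 tilt [ 0.002 -0.003 -1.   ] q6 -0.51 w 87.0 F [ 0.7 -0.7  0.3]
 goal [ 0.54 -0.26  0.36] turn x 1.7 (alt -178.3 ) then shift [ 5.2  3.9 15.4]
wrist 0.9 [277. 191.  11.  37.] xy [ 573. -325.] size [25. 72.] short-axis deg -5 [218. 225. 211.]
wrist 0.85 [222.  93.  48.  50.] xy [ 485. -144.] size [36. 87.] short-axis deg -53 [ 46. 101. 168.]
wrist 0.74 [311. 139.  32.  39.] xy [ 634. -234.] size [26. 69.] short-axis deg 32 [137.  60. 167.]
wrist 0.67 [217. 200.  15.  36.] xy [ 454. -328.] size [27. 69.] short-axis deg -6 [219. 217.  10.]
wrist 0.62 [284.  85.  29.  40.] xy [ 600. -137.] size [27. 63.] short-axis deg 26 [ 48. 100. 167.]
wrist 0.16 [259.  11. 135.  23.] xy [566. -27.] size [ 31. 208.] short-axis deg 84 [52. 53. 51.]
[ 0.5467802  -0.16284343  0.52783704] [-0.02918818 -0.29545867 -0.95490954]
```

View pics/w1.png

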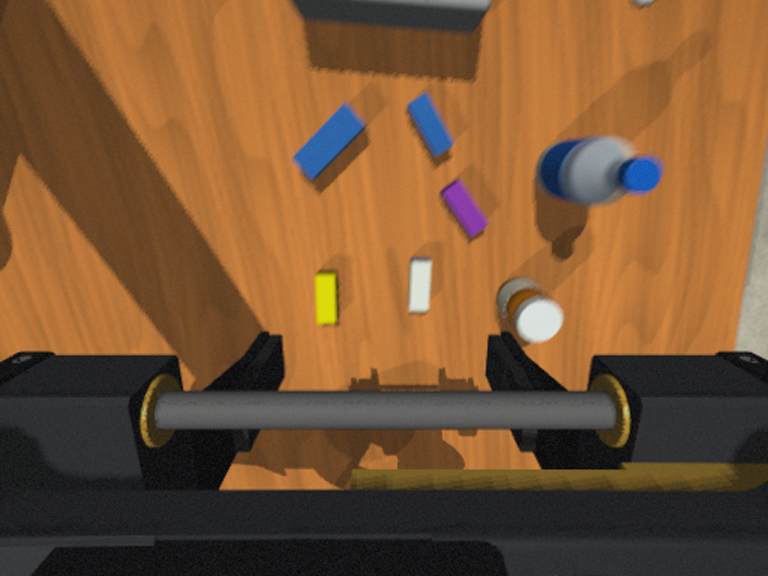

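```bash
python3 -c "
from h import *
go([.573,-.325,.1],-8);go([.573,-.325,.004],-8)"
```

```text
t 4.1 p [ 0.54   -0.2417  0.365 ] jaw -5.9 tilt [ 0.004 -0.001 -1.   ] q6 -0.51 w 86.8 F [-0.2 -0.6 -0.8]
 goal [ 0.573 -0.325  0.1  ] turn x 2.1 (alt -177.9 ) then shift [265.   44.2  77.9]
t 4.1 p [ 0.54   -0.2417  0.365 ] jaw -5.9 tilt [ 0.004 -0.001 -1.   ] q6 -0.51 w 86.8 F [-0.2 -0.6 -0.8]
 goal [ 0.573 -0.325  0.004] turn x 2.1 (alt -177.9 ) then shift [361.   44.2  77.9]
```

The wrist view (1.5x) shows white at (420,285), yellow at (327,298), small blue at (430,125), large blue at (330,142) and purple at (465,210). There is no grey or green stone, so the targets are white, yellow and small blue. The oil jar at (535,318) is close to the white stone, so I'll check clearance first.

```bash
python3 -c "
from h import *
p={c:imaging.camera_params(c) for c in('top','side','wrist')}
print(at_z(p['top'],[552/1.5,238/1.5],.09),at_z(p['wrist'],[537/1.5,318/1.5],.09),at_z(p['side'],[505/1.5,494/1.5],.09))
go([.453,-.327,.1],-5);go([.453,-.327,.004],-5)"
```

```text
[ 0.69669714 -0.3612284   0.09      ] [ 0.70263803 -0.35154103  0.09      ] [ 0.69768504 -0.36346143  0.09      ]
t 4.1 p [ 0.54   -0.2417  0.365 ] jaw -5.9 tilt [ 0.004 -0.001 -1.   ] q6 -0.51 w 86.8 F [-0.2 -0.6 -0.8]
 goal [ 0.453 -0.327  0.1  ] turn x -0.9 (alt 179.1 ) then shift [265.  -79.3  92.6]
t 4.1 p [ 0.54   -0.2417  0.365 ] jaw -5.9 tilt [ 0.004 -0.001 -1.   ] q6 -0.51 w 86.8 F [-0.2 -0.6 -0.8]
 goal [ 0.453 -0.327  0.004] turn x -0.9 (alt 179.1 ) then shift [361.  -79.3  92.6]
```

```bash
python3 -m inch '[[60,[38,-11,13],[0,0,0]],[60,[38,-11,13],[0,0,0]],[60,[38,-11,13],[0,0,0]],[60,[38,-11,13],[0,0,0]],[60,[38,-11,13],[0,0,0]],[60,[38,-11,13],[0,0,0]],[60,[32,-11,13],[0,0,0]],[60,[0,0,0],[0,0,0]]]'; python3 -c "
from look import *
im,p=stones()
go([.453,-.328,.004],-5)"
```

```text
time: 5.12
position: [0.4522, -0.3324, 0.1003]
tool_rot: [0.525, 0.47, -0.525, 0.478]
ft_force: [-0.0, 0.4, -0.2]
grip_width: 0.06
wrist 0.87 [387. 175.  46.  74.] xy [ 568. -325.] size [35. 68.] short-axis deg -7 [220. 227. 214.]
wrist 0.8 [249.   6.  28.  11.] xy [ 461. -183.] size [ 8. 18.] short-axis deg 84 [59. 57. 56.]
wrist 0.76 [469.  56.  79.  96.] xy [ 628. -237.] size [39. 69.] short-axis deg 30 [115.  51. 142.]
wrist 0.63 [257. 193.  25.  70.] xy [ 453. -329.] size [24. 68.] short-axis deg -7 [223. 221.  10.]
t 5.2 p [ 0.4547 -0.3331  0.1029] jaw -5.8 tilt [ 0.012 -0.012 -1.   ] q6 -0.73 w 60.0 F [-0.5 -0.4 -0.3]
 goal [ 0.453 -0.328  0.004] turn x -0.8 (alt 179.2 ) then shift [98.9 -2.2 -4.9]
```

```bash
python3 -m inch '[[60,[35,0,-2],[0,0,0]],[60,[35,-1,-2],[0,0,0]],[60,[15,0,0],[0,0,0]],[60,[8,0,0],[0,0,0]],[60,[0,0,0],[0,0,0]]]'; python3 -c "
from h import *
for i in range(2): imaging.camera('wrist');go([.453,-.328,.004],-5)"
```

```text
time: 5.85
position: [0.4636, -0.3351, 0.0168]
tool_rot: [0.524, 0.462, -0.523, 0.488]
ft_force: [0.3, -0.0, -0.1]
grip_width: 0.06
t 5.9 p [ 0.4638 -0.3354  0.0172] jaw -5.6 tilt [ 0.028 -0.027 -0.999] q6 -0.73 w 60.1 F [ 0.1 -0.2  0.9]
 goal [ 0.453 -0.328  0.004] turn x -0.6 (alt 179.4 ) then shift [ 13.2 -11.4  -6.4]
t 6.0 p [ 0.4638 -0.3355  0.0173] jaw -5.6 tilt [ 0.028 -0.028 -0.999] q6 -0.73 w 59.9 F [ 0.5 -0.9  0.5]
 goal [ 0.453 -0.328  0.004] turn x -0.6 (alt 179.4 ) then shift [ 13.3 -11.4  -6.5]
```

```bash
cat >> h.py <<'E'
def go(pos,a=None,X=(0,0,-1.)):
    """full correction: turn = rotvec in tool axes (deg); shift now = in present axes; shift after = in axes after turn. X = wanted pointing, a = jaw heading (deg, horizontal)"""
    o=get_obs();M=R.from_quat(o["tool_rot"]).as_matrix();p=np.array(o["position"])
    h=np.degrees(np.arctan2(M[1,1],M[0,1]));a=h if a is None else h+(a-h+90)%180-90
    X=np.array(X,float);X/=np.linalg.norm(X);Y=np.array([np.cos(np.radians(a)),np.sin(np.radians(a)),0]);Y-=X*(X@Y);Y/=np.linalg.norm(Y)
    G=np.c_[X,Y,np.cross(X,Y)];D=(np.array(pos)-p)*1000
    print("t",round(o["time"],1),"p",np.round(p,4),"jaw",round(h,1),"pt",np.round(M[:,0],3),"q",np.round(o["q"],2),"w",round(o["grip_width"]*1000,1),"F",np.round(o["ft_force"],1))
    print(" goal",np.round(pos,3),"turn",np.round(np.degrees(R.from_matrix(M.T@G).as_rotvec()),1),"shift now",np.round(M.T@D,1),"after",np.round(G.T@D,1))
E
python3 -c "
from h import *
go([.453,-.328,.004],-7)"
```

```text
t 6.0 p [ 0.4638 -0.3355  0.0173] jaw -5.6 pt [ 0.028 -0.028 -0.999] q [-0.82  0.75  1.74  0.    0.61 -0.73] w 59.9 F [ 0.5 -0.9  0.5]
 goal [ 0.453 -0.328  0.004] turn [ 1.4  1.4 -1.8] shift now [ 12.8 -11.9  -6.7] after [ 13.3 -11.6  -6.1]
```

```bash
python3 -m inch '[[60,[0,-11.5,-6.5],[1.4,1.4,-1.8]],[60,[8,0,0],[0,0,0]],[60,[5,0,0],[0,0,0]],[60,[0,0,0],[0,0,0]]]'; python3 -c "
from h import *
go([.453,-.328,.004],-7)"
```

```text
time: 6.45
position: [0.4526, -0.3281, 0.0045]
tool_rot: [-0.53, -0.468, 0.53, -0.468]
ft_force: [-0.3, -0.6, 0.3]
grip_width: 0.0599
t 6.5 p [ 0.4526 -0.3281  0.0045] jaw -7.1 pt [-0.001  0.    -1.   ] q [-0.83  0.77  1.74 -0.    0.63 -0.7 ] w 59.9 F [-0.3 -0.6  0.3]
 goal [ 0.453 -0.328  0.004] turn [-0.1 -0.   0.1] shift now [ 0.5  0.4 -0.1] after [ 0.5  0.4 -0.1]
```

Grip, then lift.

```bash
python3 -m inch '[[10,[0,0,0],[0,0,0]],[10,[0,0,0],[0,0,0]],[10,[0,0,0],[0,0,0]],[10,[0,0,0],[0,0,0]],[10,[-20,0,0],[0,0,0]],[10,[-50,0,0],[0,0,0]],[10,[-50,0,0],[0,0,0]],[10,[-50,0,0],[0,0,0]],[10,[-30,0,0],[0,0,0]],[10,[0,0,0],[0,0,0]]]' 25; python3 -c "
from h import *
print(case([-20,-35,26]))
go(case([-.02,-.035,.2]),np.degrees(CY))"
```

```text
time: 7.7
position: [0.4524, -0.3277, 0.2093]
tool_rot: [-0.53, -0.469, 0.53, -0.467]
ft_force: [-1.1, -0.2, -1.3]
grip_width: 0.0239
[-24.8183654  -31.17988672  26.        ]
t 7.7 p [ 0.4524 -0.3277  0.2093] jaw -7.1 pt [-0.003  0.002 -1.   ] q [-0.83  0.46  1.61 -0.    1.08 -0.7 ] w 23.9 F [-1.1 -0.2 -1.3]
 goal [0.54  0.105 0.2  ] turn [ 2.2 -0.1  0.2] shift now [  10.    32.9 -439.8] after [   9.3   16.3 -440.8]
```

```bash
python3 -m inch '[[10,[0,2,-44],[0.2,0,0]],[10,[0,2,-44],[0.2,0,0]],[10,[0,2,-44],[0.2,0,0]],[10,[0,2,-44],[0.2,0,0]],[10,[0,2,-44],[0.2,0,0]],[10,[0,2,-44],[0.2,0,0]],[10,[0,2,-44],[0.2,0,0]],[10,[0,2,-44],[0.2,0,0]],[10,[0,2,-44],[0.2,0,0]],[10,[0,2,-44],[0.2,0,0]],[10,[0,0,0],[0,0,0]]]'; python3 -c "
from look import *
go(case([-.02,-.035,.2]),np.degrees(CY))
a=imaging.camera('wrist');save('w2',a,s=1.5)
p=imaging.camera_params('wrist')
for t in ['case','case_in','lid_hinge','stay_knob','stay_pivot','lock_knob','bolt_knob']:
  print(t,[(np.round(d['pixel'],1).tolist(),round(d['confidence'],2)) for d in imaging.tip_of('wrist',t)][:2])
for n,l in dict(cin=[0,0,.018],lock=[.07,-.124,.125],bolt=[-.012,-.124,.125],hinge=[0,.1,.072],c1=[.123,-.1,.072],c2=[-.123,-.1,.072],c3=[-.123,.1,.072],c4=[.123,.1,.072]).items(): print(n,np.round(proj(p,case(l))))
"
```

```text
time: 9.07
position: [0.5261, 0.1203, 0.1915]
tool_rot: [-0.533, -0.468, 0.546, -0.447]
ft_force: [-0.1, -0.7, -0.2]
grip_width: 0.024
t 9.1 p [0.5261 0.1203 0.1915] jaw -9.4 pt [-0.033  0.011 -0.999] q [0.01 0.47 1.66 0.01 1.05 0.17] w 24.0 F [-0.1 -0.7 -0.2]
 goal [0.54  0.105 0.2  ] turn [-0.2 -0.3  2. ] shift now [-9.1 15.5 13.1] after [-8.5 15.8 13.2]
case [([291.1, 151.4], 0.61)]
case_in [([293.2, 154.2], 0.65)]
lid_hinge [([305.0, 55.4], 0.71)]
stay_knob [([106.3, 89.6], 0.95)]
stay_pivot []
lock_knob []
bolt_knob [([274.8, 306.9], 0.71)]
cin [291. 155.]
lock [369. 302.]
bolt [284. 300.]
hinge [300.  57.]
c1 [403. 253.]
c2 [184. 249.]
c3 [167.  58.]
c4 [437.  55.]
```

View pics/w2.png

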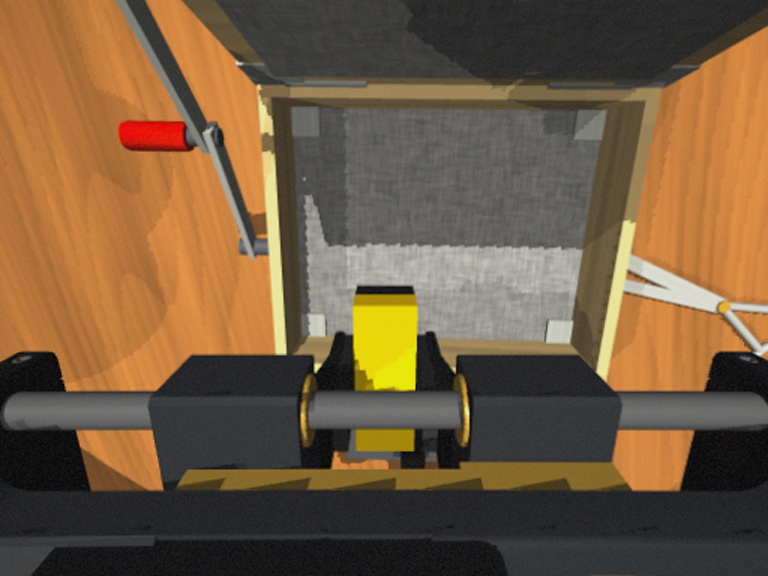

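```bash
python3 -m inch '[[10,[0,15.5,13],[0,-0.3,2]],[10,[40,0,0],[0,0,0]],[10,[40,0,0],[0,0,0]],[10,[40,0,0],[0,0,0]],[10,[0,0,0],[0,0,0]]]'; python3 -c "
from h import *
go(case([-.02,-.035,.025]),np.degrees(CY))"
```

```text
time: 10.1
position: [0.5484, 0.0939, 0.0725]
tool_rot: [0.546, 0.449, -0.537, 0.46]
ft_force: [-0.0, 0.3, -0.4]
grip_width: 0.0236
t 10.1 p [0.5484 0.0939 0.0725] jaw -10.0 pt [ 0.019 -0.004 -1.   ] q [-0.03  0.65  1.74 -0.01  0.73  0.15] w 23.6 F [-0.   0.3 -0.4]
 goal [0.54  0.105 0.025] turn [-0.7  0.1 -1.1] shift now [ 47.3 -11.4  -9.1] after [ 47.5 -10.4  -9.2]
```

```bash
python3 -m inch '[[10,[0,-10.5,-9],[-0.7,0,-1.1]],[10,[22,0,0],[0,0,0]],[10,[15,0,0],[0,0,0]],[10,[6,0,0],[0,0,0]],[10,[3,0,0],[0,0,0]],[10,[0,0,0],[0,0,0]]]'; python3 -c "
from h import *
go(case([-.02,-.035,.025]),np.degrees(CY))"
```

```text
time: 10.85
position: [0.5449, 0.1054, 0.0323]
tool_rot: [0.542, 0.455, -0.535, 0.461]
ft_force: [0.0, 0.2, -0.5]
grip_width: 0.0235
t 10.8 p [0.5449 0.1054 0.0323] jaw -9.2 pt [ 0.013 -0.001 -1.   ] q [-0.01  0.72  1.76 -0.    0.65  0.15] w 23.5 F [ 0.   0.2 -0.5]
 goal [0.54  0.105 0.025] turn [ 0.1 -0.1 -0.7] shift now [ 7.3 -5.2  1.6] after [ 7.3 -5.1  1.6]
```

```bash
python3 -m inch '[[10,[5,0,0],[0,0,-0.7]],[10,[3,0,0],[0,0,0]],[10,[0,0,0],[0,0,0]],[38,[0,0,0],[0,0,0]],[38,[0,0,0],[0,0,0]],[38,[-20,0,0],[0,0,0]],[38,[-50,0,0],[0,0,0]],[60,[-50,0,0],[0,0,0]],[60,[-50,0,0],[0,0,0]],[60,[-20,0,0],[0,0,0]],[60,[0,0,0],[0,0,0]]]'; python3 -c "
from look import *
im,p=stones('top')
go([.6,-.135,.2],26)"
```

```text
time: 12.22
position: [0.5458, 0.1048, 0.2209]
tool_rot: [-0.538, -0.459, 0.539, -0.457]
ft_force: [-0.7, 0.0, -0.8]
grip_width: 0.0588
top 0.85 [292. 233.  21.  28.] xy [ 485. -142.] size [34. 89.] short-axis deg -55 [27. 46. 76.]
top 0.73 [353. 199.  23.  14.] xy [ 574. -324.] size [28. 69.] short-axis deg -6 [208. 208. 196.]
top 0.51 [293. 196.  20.  18.] xy [ 600. -136.] size [23. 65.] short-axis deg 26 [ 47.   83.  131.5]
t 12.3 p [0.5444 0.1048 0.2188] jaw -9.3 pt [-0.007  0.001 -1.   ] q [-0.01  0.44  1.61  0.    1.1   0.15] w 59.4 F [ 0.6 -0.1  0.2]
 goal [ 0.6   -0.135  0.2  ] turn [-35.3  -0.1   0.4] shift now [ 18.1  93.6 227.8] after [ 18.8 -55.2 239.9]
```

```bash
python3 -m inch '[[60,[0,9,22],[0,0,0]],[60,[0,15,38],[0,0,0]],[60,[0,15,38],[0,0,0]],[60,[0,15,38],[0,0,0]],[60,[0,15,38],[0,0,0]],[60,[0,15,38],[0,0,0]],[60,[0,0,0],[-10,0,0]],[60,[0,0,0],[-10,0,0]],[60,[0,0,0],[-10,0,0]],[60,[0,0,0],[-5.5,0,0]],[60,[0,0,0],[0,0,0]]]'; python3 -c "
from look import *
im,p=stones()
go([.604,-.144,.12],26)"
```

```text
time: 13.7
position: [0.5824, -0.1224, 0.1906]
tool_rot: [0.363, 0.622, -0.372, 0.585]
ft_force: [-0.3, 0.2, 0.3]
grip_width: 0.0599
wrist 0.97 [269. 197.  22.  54.] xy [ 601. -136.] size [24. 69.] short-axis deg 26 [ 47. 102. 169.]
wrist 0.93 [183. 157.  83.  39.] xy [ 485. -144.] size [36. 94.] short-axis deg -53 [ 47. 102. 169.]
wrist 0.86 [259. 267.  26.  57.] xy [ 620. -210.] size [27. 28.] short-axis deg -61 [80. 38. 93.]
wrist 0.83 [193. 306.  28.  36.] xy [ 579. -322.] size [13. 69.] short-axis deg -8 [143. 134. 120.]
wrist 0.43 [318.   3.  12.   6.] xy [548.  70.] size [ 6. 13.] short-axis deg -64 [25. 24. 16.]
t 13.8 p [ 0.5826 -0.1224  0.1911] jaw 27.3 pt [-0.051  0.016 -0.999] q [-0.39  0.55  1.5  -0.01  1.15 -0.87] w 59.9 F [ 1.  -0.6 -0.1]
 goal [ 0.604 -0.144  0.12 ] turn [ 1.3 -2.1  2.2] shift now [69.6 11.8 31.7] after [71.1  9.8 28.8]
```

```bash
python3 -m inch '[[60,[0,10,29],[1.3,-2.1,2.2]],[60,[35,0,0],[0,0,0]],[60,[35,0,0],[0,0,0]],[60,[0,0,0],[0,0,0]]]'; python3 -c "
from look import *
go([.604,-.144,.005],26)"
```

```text
time: 14.3
position: [0.6056, -0.1439, 0.117]
tool_rot: [0.377, 0.598, -0.376, 0.599]
ft_force: [-1.0, 0.1, -0.1]
grip_width: 0.0602
t 14.3 p [ 0.6056 -0.1439  0.117 ] jaw 25.7 pt [ 0.001 -0.    -1.   ] q [-0.41  0.65  1.53  0.    0.96 -0.86] w 60.2 F [-1.   0.1 -0.1]
 goal [ 0.604 -0.144  0.005] turn [-0.3  0.  -0.1] shift now [112.   -1.7  -0.7] after [112.   -1.5  -0.6]
```

```bash
python3 -m inch '[[60,[35,0,0],[0,0,0]],[60,[35,0,0],[0,0,0]],[60,[15,0,0],[0,0,0]],[60,[10,0,0],[0,0,0]],[60,[0,0,0],[0,0,0]]]'; python3 -c "
from look import *
go([.604,-.144,.005],26)"
```

```text
time: 14.92
position: [0.6114, -0.1458, 0.0259]
tool_rot: [0.378, 0.594, -0.376, 0.603]
ft_force: [0.0, 0.8, 0.4]
grip_width: 0.0598
t 14.9 p [ 0.6114 -0.1458  0.0259] jaw 25.6 pt [ 0.012 -0.005 -1.   ] q [-0.41  0.79  1.56  0.    0.78 -0.86] w 59.8 F [0.  0.8 0.4]
 goal [ 0.604 -0.144  0.005] turn [-0.4  0.5 -0.5] shift now [20.8 -6.1 -5. ] after [20.9 -5.9 -4.9]
```

```bash
python3 -m inch '[[60,[0,-6,-5],[-0.4,0.5,-0.5]],[60,[10,0,0],[0,0,0]],[60,[8,0,0],[0,0,0]],[60,[4,0,0],[0,0,0]],[10,[0,0,0],[0,0,0]],[10,[0,0,0],[0,0,0]],[10,[0,0,0],[0,0,0]],[10,[0,0,0],[0,0,0]]]' 25; python3 -c "
from look import *
go([.604,-.144,.22],26)"
```

```text
time: 15.92
position: [0.6053, -0.1445, 0.0051]
tool_rot: [0.375, 0.598, -0.375, 0.601]
ft_force: [-0.5, 0.5, -0.6]
grip_width: 0.0279
t 15.9 p [ 0.6053 -0.1445  0.0051] jaw 26.0 pt [ 0.004 -0.002 -1.   ] q [-0.41  0.82  1.58 -0.    0.74 -0.87] w 27.9 F [-0.5  0.5 -0.6]
 goal [ 0.604 -0.144  0.22 ] turn [-0.   0.2 -0.2] shift now [-2.149e+02 -3.000e-01 -2.000e-01] after [-214.9   -1.    -1. ]
```

```bash
python3 -m inch '[[10,[0,0,0],[0,0,0]],[10,[0,0,0],[0,0,0]],[10,[-20,0,0],[0,0,0]],[10,[-50,0,0],[0,0,0]],[10,[-50,0,0],[0,0,0]],[10,[-50,0,0],[0,0,0]],[10,[-45,0,0],[0,0,0]],[10,[0,0,0],[0,0,0]]]'; python3 -c "
from look import *
go(case([.04,-.035,.22]),np.degrees(CY))"
```

```text
time: 16.92
position: [0.6048, -0.1442, 0.2335]
tool_rot: [0.375, 0.596, -0.374, 0.603]
ft_force: [0.5, -0.0, -0.7]
grip_width: 0.0237
t 16.9 p [ 0.6048 -0.1442  0.2335] jaw 26.0 pt [ 0.009 -0.004 -1.   ] q [-0.41  0.51  1.44 -0.    1.19 -0.87] w 23.7 F [ 0.5 -0.  -0.7]
 goal [0.599 0.095 0.22 ] turn [35.3  0.3 -0.5] shift now [  12.4   99.4 -217.7] after [  13.5  -44.4 -235.1]
```

```bash
python3 -m inch '[[10,[0,0,0],[10,0,0]],[10,[0,0,0],[10,0,0]],[10,[0,0,0],[10,0,0]],[10,[0,0,0],[5,0.3,-0.5]],[10,[0,-9,-45],[0,0,0]],[10,[0,-9,-45],[0,0,0]],[10,[0,-9,-45],[0,0,0]],[10,[0,-9,-45],[0,0,0]],[10,[0,-9,-45],[0,0,0]],[10,[0,0,0],[0,0,0]]]'; python3 -c "
from look import *
go(case([.04,-.045,.1]),np.degrees(CY))"
```

```text
time: 18.18
position: [0.5916, 0.0929, 0.2307]
tool_rot: [-0.541, -0.457, 0.546, -0.448]
ft_force: [0.4, -0.9, -0.3]
grip_width: 0.0235
t 18.2 p [0.5916 0.0929 0.2307] jaw -10.4 pt [-0.014  0.005 -1.   ] q [-0.03  0.49  1.48  0.01  1.19  0.15] w 23.5 F [ 0.4 -0.9 -0.3]
 goal [0.597 0.085 0.1  ] turn [-1.1 -0.2  0.8] shift now [130.6   8.8   7. ] after [130.7   6.8   6.8]
```

```bash
python3 -m inch '[[10,[0,7,7],[-1.1,-0.2,0.8]],[10,[40,0,0],[0,0,0]],[10,[40,0,0],[0,0,0]],[10,[40,0,0],[0,0,0]],[10,[0,0,0],[0,0,0]]]'; python3 -c "
from look import *
go(case([.04,-.045,.025]),np.degrees(CY))"
```

```text
time: 18.8
position: [0.5995, 0.0759, 0.1082]
tool_rot: [0.539, 0.455, -0.539, 0.459]
ft_force: [0.3, -0.5, -0.7]
grip_width: 0.0243
t 18.8 p [0.5995 0.0759 0.1082] jaw -9.4 pt [ 0.004 -0.005 -1.   ] q [-0.06  0.65  1.59 -0.01  0.91  0.11] w 24.3 F [ 0.3 -0.5 -0.7]
 goal [0.597 0.085 0.025] turn [-0.1  0.2 -0.3] shift now [83.2 -4.2 -9. ] after [83.2 -3.8 -8.7]
```

```bash
python3 -m inch '[[10,[20,-4,-9],[0,0.2,-0.3]],[10,[25,0,0],[0,0,0]],[10,[20,0,0],[0,0,0]],[10,[10,0,0],[0,0,0]],[10,[0,0,0],[0,0,0]]]'; python3 -c "
from look import *
go(case([.04,-.045,.025]),np.degrees(CY))"
```

```text
time: 19.42
position: [0.6024, 0.0842, 0.0351]
tool_rot: [0.543, 0.454, -0.537, 0.459]
ft_force: [0.4, 0.2, -0.9]
grip_width: 0.0238
t 19.4 p [0.6024 0.0842 0.0351] jaw -9.6 pt [ 0.011 -0.    -1.   ] q [-0.04  0.76  1.61  0.    0.76  0.12] w 23.8 F [ 0.4  0.2 -0.9]
 goal [0.597 0.085 0.025] turn [-0.3 -0.1 -0.6] shift now [10.  -5.4 -0.1] after [10.1 -5.3 -0.1]
```

```bash
python3 -m inch '[[10,[6,0,0],[0,0,-0.6]],[10,[4,0,0],[0,0,0]],[10,[0,0,0],[0,0,0]],[38,[0,0,0],[0,0,0]],[38,[0,0,0],[0,0,0]],[38,[-20,0,0],[0,0,0]],[38,[-50,0,0],[0,0,0]],[60,[-50,0,0],[0,0,0]],[60,[-50,0,0],[0,0,0]],[87,[-20,0,0],[0,0,0]],[87,[0,0,0],[0,0,0]]]'; python3 -c "
from look import *
im,p=stones('top')
go([.574,-.324,.22],84)"
```

```text
time: 20.8
position: [0.6047, 0.084, 0.231]
tool_rot: [0.544, 0.454, -0.536, 0.459]
ft_force: [-0.2, -0.4, -0.2]
grip_width: 0.0699
top 0.61 [294. 234.  20.  24.] xy [ 484. -141.] size [32. 83.] short-axis deg -52 [ 52.  87. 142.]
top 0.49 [321. 183.  26.  15.] xy [ 633. -231.] size [25. 68.] short-axis deg 26 [67. 32. 79.]
top 0.47 [352. 200.  22.  12.] xy [ 573. -324.] size [25. 68.] short-axis deg -7 [211. 212. 200.]
top 0.33 [190. 200. 142. 106.] xy [590. 313.] size [105. 320.] short-axis deg 78 [78. 72. 67.]
t 20.9 p [0.6034 0.084  0.2283] jaw -9.6 pt [ 0.008  0.001 -1.   ] q [-0.05  0.5   1.47  0.    1.16  0.12] w 78.0 F [ 0.2 -0.1 -0. ]
 goal [ 0.574 -0.324  0.22 ] turn [86.4 -0.5 -0.2] shift now [  7.5  38.7 407.3] after [  8.3 408.9 -13.4]
```

```bash
python3 -m inch '[[87,[0,4,41],[0,0,0]],[87,[0,4,41],[0,0,0]],[87,[0,4,41],[0,0,0]],[87,[0,4,41],[0,0,0]],[87,[0,4,41],[0,0,0]],[87,[0,4,41],[0,0,0]],[87,[0,4,41],[0,0,0]],[87,[0,4,41],[0,0,0]],[87,[0,4,41],[0,0,0]],[87,[0,3,38],[0,0,0]],[87,[0,0,0],[0,0,0]]]';python3 -m inch '[[87,[0,0,0],[10,0,0]],[87,[0,0,0],[10,0,0]],[87,[0,0,0],[10,0,0]],[87,[0,0,0],[10,0,0]],[87,[0,0,0],[10,0,0]],[87,[0,0,0],[10,0,0]],[87,[0,0,0],[10,0,0]],[87,[0,0,0],[10,0,0]],[87,[0,0,0],[6,0,0]],[87,[0,0,0],[0,0,0]]]'; python3 -c "
from look import *
im,p=stones()
go([.574,-.324,.11],84)"
```

```text
time: 22.28
position: [0.5627, -0.3311, 0.2037]
tool_rot: [-0.536, -0.469, 0.542, -0.445]
ft_force: [0.8, 0.4, -0.1]
grip_width: 0.0869
time: 23.52
position: [0.5554, -0.3112, 0.1874]
tool_rot: [-0.684, 0.032, 0.726, 0.065]
ft_force: [0.3, 0.1, -0.2]
grip_width: 0.0869
wrist 0.94 [273. 152.  54.  28.] xy [ 575. -328.] size [29. 63.] short-axis deg -9 [229. 235. 223.]
wrist 0.85 [188. 105.  59.  53.] xy [ 636. -238.] size [27. 68.] short-axis deg 29 [169.  86. 199.]
wrist 0.63 [141. 224.  62.  51.] xy [ 496. -140.] size [60. 64.] short-axis deg -53 [ 50.  107.  162.5]
wrist 0.28 [ 33. 175.  66. 134.] xy [577.  -8.] size [ 94. 176.] short-axis deg 79 [55. 56. 56.]
t 23.6 p [ 0.5555 -0.3116  0.1877] jaw -97.9 pt [-0.056  0.05  -0.997] q [-0.69  0.61  1.38  0.    1.23  1.02] w 87.1 F [-0.5 -0.1  0.4]
 goal [ 0.574 -0.324  0.11 ] turn [-1.8  3.5  2.4] shift now [ 75.8  12.9 -24.8] after [ 77.7  10.4 -19.7]
```

```bash
python3 -m inch '[[87,[0,12,-20],[-1,3.5,2.4]],[87,[35,0,0],[0,0,0]],[87,[35,0,0],[0,0,0]],[87,[0,0,0],[0,0,0]]]'; python3 -c "
from look import *
im,p=stones()
go([.574,-.326,.06],83)"
```

```text
time: 24.12
position: [0.5747, -0.3254, 0.1144]
tool_rot: [0.707, -0.04, -0.705, -0.039]
ft_force: [-0.5, -0.3, -0.3]
grip_width: 0.0871
wrist 0.81 [258. 195.  68.  32.] xy [ 575. -327.] size [32. 66.] short-axis deg -6 [152. 143. 127.]
wrist 0.58 [152. 139.  78.  63.] xy [ 636. -238.] size [27. 71.] short-axis deg 29 [174.  91. 203.]
t 24.2 p [ 0.5768 -0.3271  0.1176] jaw -96.4 pt [ 0.007 -0.005 -1.   ] q [-0.68  0.7   1.43  0.    1.01  1.  ] w 86.9 F [ 0.3 -0.7 -0.8]
 goal [ 0.574 -0.326  0.06 ] turn [ 0.6 -0.4 -0.3] shift now [57.6 -1.   3.4] after [57.6 -0.7  2.9]
```

```bash
python3 -m inch '[[87,[28,0,2],[0,-0.3,-0.3]],[87,[28,0,0],[0,0,0]],[87,[0,0,0],[0,0,0]]]'; python3 -c "
from look import *
go([.574,-.326,.004],83)"
```

```text
time: 24.6
position: [0.5793, -0.33, 0.0674]
tool_rot: [0.71, -0.041, -0.702, -0.037]
ft_force: [0.2, 0.1, -0.2]
grip_width: 0.087
t 24.6 p [ 0.5793 -0.33    0.0674] jaw -96.3 pt [ 0.012 -0.007 -1.   ] q [-0.69  0.76  1.45  0.    0.92  0.99] w 87.0 F [ 0.2  0.1 -0.2]
 goal [ 0.574 -0.326  0.004] turn [ 0.7 -0.7 -0.3] shift now [63.3 -3.8  6.6] after [63.4 -3.3  5.8]
```

```bash
python3 -m inch '[[87,[0,-3.5,6],[0.7,-0.7,-0.3]],[87,[25,0,0],[0,0,0]],[87,[0,-1,2],[0,-0.3,0]],[87,[20,0,0],[0,0,0]],[87,[10,0,0],[0,0,0]],[87,[0,0,0],[0,0,0]]]'; python3 -c "
from look import *
go([.574,-.326,.004],83)"
```

```text
time: 25.35
position: [0.5761, -0.3278, 0.0197]
tool_rot: [0.708, -0.047, -0.704, -0.041]
ft_force: [-0.4, -0.4, 0.4]
grip_width: 0.0865
t 25.4 p [ 0.5761 -0.3278  0.0197] jaw -97.1 pt [ 0.005 -0.008 -1.   ] q [-0.68  0.83  1.47 -0.    0.83  1.01] w 86.5 F [-0.4 -0.4  0.4]
 goal [ 0.574 -0.326  0.004] turn [-0.1 -0.4 -0.4] shift now [15.7 -1.7  2.4] after [15.7 -1.6  2.3]
```

```bash
python3 -m inch '[[87,[8,-1.5,2.5],[0,-0.3,-0.4]],[87,[6,0,0],[0,0,0]],[87,[3,0,0],[0,0,0]],[40,[0,0,0],[0,0,0]],[40,[0,0,0],[0,0,0]],[40,[0,0,0],[0,0,0]],[40,[0,0,0],[0,0,0]],[40,[0,0,0],[0,0,0]],[40,[-20,0,0],[0,0,0]],[40,[-50,0,0],[0,0,0]],[40,[-50,0,0],[0,0,0]]]' 30;python3 -m inch '[[40,[-50,0,0],[0,0,0]],[40,[-30,0,0],[0,0,0]],[40,[0,0,0],[0,0,0]]]'; python3 -c "
from look import *
go([.574,-.1,.22],CY*57.3)
go(case([0.01,.05,.22]),CY*57.3)"
```

```text
time: 26.72
position: [0.5715, -0.3244, 0.1226]
tool_rot: [-0.703, 0.042, 0.708, 0.046]
ft_force: [0.3, -0.5, -1.3]
grip_width: 0.0634
time: 27.1
position: [0.5743, -0.3264, 0.2148]
tool_rot: [0.708, -0.045, -0.704, -0.042]
ft_force: [0.3, 0.4, -1.2]
grip_width: 0.0636
t 27.1 p [ 0.5743 -0.3264  0.2148] jaw -97.1 pt [ 0.006 -0.004 -1.   ] q [-0.69  0.58  1.35  0.    1.2   1.01] w 63.6 F [ 0.3  0.4 -1.2]
 goal [ 0.574 -0.1    0.22 ] turn [-87.8  -0.1  -0.4] shift now [  -6.2 -224.6   28.3] after [  -5.2  -36.8 -223.4]
t 27.1 p [ 0.5743 -0.3264  0.2148] jaw -97.1 pt [ 0.006 -0.004 -1.   ] q [-0.69  0.58  1.35  0.    1.2   1.01] w 63.6 F [ 0.3  0.4 -1.2]
 goal [0.583 0.184 0.22 ] turn [-87.8  -0.1  -0.4] shift now [  -7.4 -507.3   54.5] after [  -5.2  -73.8 -504.9]
```

```bash
python3 -m inch '[[40,[-5,0,0],[-10,0,0]],[40,[-5,0,0],[-10,0,0]],[40,[-5,0,0],[-10,0,0]],[40,[-5,0,0],[-10,0,0]],[40,[-5,0,0],[-10,0,0]],[40,[-5,0,0],[-10,0,0]],[40,[0,0,0],[-10,0,0]],[40,[0,0,0],[-10,0,0]],[40,[0,0,0],[-8,0,0]],[40,[0,0,0],[0,0,0]]]';python3 -c "
from look import *
go(case([0.01,.05,.24]),CY*57.3)"
```

```text
time: 28.35
position: [0.5651, -0.3192, 0.2307]
tool_rot: [-0.525, -0.48, 0.528, -0.464]
ft_force: [0.7, 0.5, -0.7]
grip_width: 0.0639
t 28.4 p [ 0.5651 -0.3192  0.2307] jaw -6.3 pt [-0.017  0.014 -1.   ] q [-0.69  0.56  1.34  0.    1.26 -0.58] w 63.9 F [ 0.7  0.5 -0.7]
 goal [0.583 0.184 0.24 ] turn [ 3.  -0.7  1.1] shift now [  -2.4  -37.2 -501.9] after [  -9.3  -63.5 -499.2]
```

```bash
python3 -m inch '[[40,[-4,-6,-45],[3,-0.7,1.1]],[40,[-4,-6,-45],[0,0,0]],[40,[-4,-6,-45],[0,0,0]],[40,[-4,-6,-45],[0,0,0]],[40,[0,-6,-45],[0,0,0]],[40,[0,-6,-45],[0,0,0]],[40,[0,-6,-45],[0,0,0]],[40,[0,-6,-45],[0,0,0]],[40,[0,-6,-45],[0,0,0]],[40,[0,-6,-45],[0,0,0]],[40,[0,0,0],[0,0,0]]]';python3 -c "
from look import *
imaging.camera('wrist')
go(case([0.01,.05,.1]),CY*57.3)"
```

```text
time: 29.72
position: [0.5785, 0.1484, 0.2393]
tool_rot: [-0.544, -0.452, 0.549, -0.445]
ft_force: [-0.0, 0.3, -1.0]
grip_width: 0.0639
t 29.8 p [0.5785 0.1468 0.2392] jaw -11.4 pt [-0.013  0.003 -1.   ] q [0.06 0.48 1.48 0.   1.2  0.26] w 63.7 F [-0.4  0.1 -1.5]
 goal [0.583 0.184 0.1  ] turn [-2.1 -0.   0.7] shift now [139.2  -1.1 -37.1] after [139.2  -1.5 -37.2]
```

```bash
python3 -m inch '[[40,[0,0,-37],[-2,0,0.7]],[40,[40,0,-3],[0,0,0]],[40,[40,0,0],[0,0,0]],[40,[40,0,0],[0,0,0]],[40,[0,0,0],[0,0,0]]]';python3 -c "
from look import *
go(case([0.01,.05,.025]),CY*57.3)"
```

```text
time: 30.4
position: [0.5874, 0.1798, 0.1157]
tool_rot: [-0.541, -0.454, 0.543, -0.455]
ft_force: [0.2, 0.1, -0.9]
grip_width: 0.0633
t 30.4 p [0.5874 0.1798 0.1157] jaw -10.1 pt [-0.    -0.003 -1.   ] q [ 0.12  0.65  1.55 -0.    0.94  0.29] w 63.3 F [ 0.2  0.1 -0.9]
 goal [0.583 0.184 0.025] turn [-0.8  0.2 -0. ] shift now [90.7 -5.1 -3.3] after [90.7 -5.1 -3.1]
```

```bash
python3 -m inch '[[40,[20,-5,-3],[-0.8,0.2,0]],[40,[25,-1,0],[0,0,0]],[40,[20,-1,0],[0,0,0]],[40,[12,0,0],[0,0,0]],[40,[0,0,0],[0,0,0]]]';python3 -c "
from look import *
go(case([0.01,.05,.025]),CY*57.3)"
```

```text
time: 31.02
position: [0.5889, 0.18, 0.0449]
tool_rot: [0.545, 0.453, -0.536, 0.459]
ft_force: [-0.3, -0.1, -0.8]
grip_width: 0.0639
t 31.0 p [0.5889 0.18   0.0449] jaw -9.8 pt [ 0.015  0.001 -1.   ] q [ 0.12  0.75  1.59 -0.    0.78  0.29] w 63.9 F [-0.3 -0.1 -0.8]
 goal [0.583 0.184 0.025] turn [-0.5 -0.2 -0.8] shift now [19.8 -6.8 -2.6] after [19.9 -6.5 -2.8]
```

```bash
python3 -m inch '[[40,[8,-5,-2.5],[-0.5,-0.2,-0.8]],[40,[8,0,0],[0,0,0]],[40,[5,0,0],[0,0,0]],[40,[2,0,0],[0,0,0]],[40,[0,0,0],[0,0,0]],[76,[0,0,0],[0,0,0]],[76,[0,0,0],[0,0,0]],[76,[-20,0,0],[0,0,0]],[76,[-50,0,0],[0,0,0]],[76,[-50,0,0],[0,0,0]],[76,[-50,0,0],[0,0,0]],[76,[-40,0,0],[0,0,0]]]';python3 -c "
from look import *
go(case([0.01,.0,.25]),CY*57.3)"
```

```text
time: 32.52
position: [0.5845, 0.1833, 0.2424]
tool_rot: [0.54, 0.458, -0.538, 0.459]
ft_force: [1.0, 0.2, -0.0]
grip_width: 0.076
t 32.5 p [0.5845 0.1833 0.2424] jaw -9.2 pt [ 0.003  0.    -1.   ] q [0.12 0.49 1.45 0.   1.21 0.28] w 76.0 F [ 1.   0.2 -0. ]
 goal [0.575 0.134 0.25 ] turn [ 0.  -0.  -0.2] shift now [-7.7 -1.6 49.8] after [-7.6 -1.6 49.8]
```

```bash
python3 -m inch '[[76,[-15,0,35],[0,0,0]],[76,[-15,0,35],[0,0,0]],[76,[-15,0,35],[0,0,0]],[76,[-15,0,35],[0,0,0]],[50,[-15,0,35],[0,0,0]],[20,[0,0,0],[0,0,0]],[0,[0,0,0],[0,0,0]]]';python3 - <<'E'
from look import *
p=imaging.camera_params('wrist');a=imaging.camera('wrist');save('w3',a,s=1.5)
b=imaging.camera('top');pt=imaging.camera_params('top');save('t3',b,(90,120,300,280),3)
c=imaging.camera('side');ps=imaging.camera_params('side');save('s3',c,(140,60,310,260),3)
for t in ['case_in','lid_hinge','lid_edge','stay_knob','stay_pivot','lock_knob','bolt_knob']:
  print(t,*[(q,[(np.round(d['pixel'],1).tolist(),round(d['confidence'],2)) for d in imaging.tip_of(q,t)][:2]) for q in('wrist','top','side')])
go(case([0,-.1,.3]))
for n,l in dict(cin=[0,0,.018],lock=[.07,-.124,.125],bolt=[-.012,-.124,.125],hinge=[0,.1,.072]).items(): print(n,*[np.round(proj(q,case(l))) for q in (p,pt,ps)])
E
```

```text
time: 33.4
position: [0.5558, 0.0071, 0.3361]
tool_rot: [0.546, 0.452, -0.531, 0.465]
ft_force: [0.1, 1.0, -0.7]
grip_width: 0.0539
case_in ('wrist', [([246.5, 71.3], 0.87)]) ('top', [([197.6, 207.6], 0.69)]) ('side', [([230.9, 188.2], 0.59), ([257.5, 200.7], 0.33)])
lid_hinge ('wrist', []) ('top', [([166.4, 198.8], 0.67), ([196.6, 208.1], 0.39)]) ('side', [([227.4, 152.9], 0.71), ([254.4, 201.4], 0.46)])
lid_edge ('wrist', []) ('top', [([127.5, 193.7], 0.65)]) ('side', [([224.4, 93.0], 0.61)])
stay_knob ('wrist', []) ('top', [([163.3, 263.7], 0.76)]) ('side', [])
stay_pivot ('wrist', [([291.2, 171.2], 0.18)]) ('top', [([190.0, 265.1], 0.65)]) ('side', [([170.8, 183.4], 0.84), ([225.2, 92.5], 0.41)])
lock_knob ('wrist', [([291.3, 166.0], 0.87), ([272.0, 101.2], 0.46)]) ('top', []) ('side', [([252.6, 199.4], 0.55)])
bolt_knob ('wrist', [([228.6, 170.9], 0.65)]) ('top', []) ('side', [([222.3, 205.9], 0.69)])
t 34.6 p [0.5563 0.0066 0.3354] jaw -9.1 pt [ 0.028 -0.001 -1.   ] q [-0.19  0.31  1.48  0.    1.33 -0.03] w 0.1 F [-1.1  0.1  1. ]
 goal [0.549 0.037 0.3  ] turn [ 0.  -0.2 -1.6] shift now [ 35.1 -13.1 -29. ] after [ 35.4 -12.2 -29.2]
cin [243.  74.] [201. 206.] [231. 190.]
lock [294. 164.] [244. 188.] [258. 199.]
bolt [234. 164.] [240. 217.] [226. 201.]
hinge [242. -13.] [166. 201.] [228. 153.]
```

View pics/w3.png

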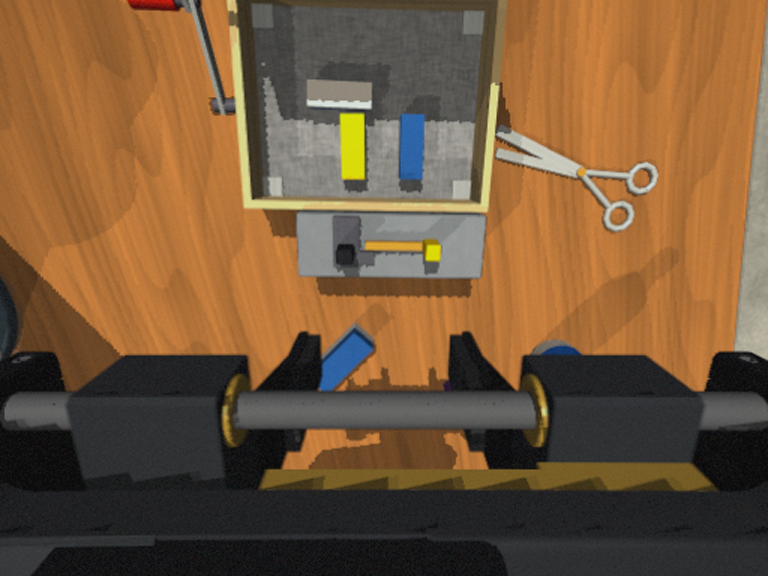

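View pics/s3.png

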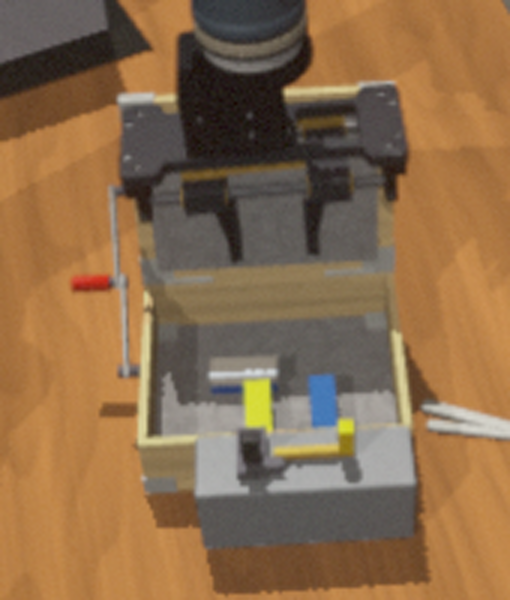

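All three stones lie in the case (w3: white (340,95), yellow (353,145), blue (412,145)). Next is the stay knob.

Run:
```python
from h import *
P={c:imaging.camera_params(c) for c in("top","side")}
def loc(w):
  c,s=np.cos(CY),np.sin(CY);d=np.array([[c,s],[-s,c]])@(w[:2]-C0);return np.round(np.r_[d,w[2]],4)
for n,a,b in [("knob",[163.6,263.3],[170.5,154.3]),("pivot",[189.5,263.3],[170.5,184.2]),("knob px",[164,260],[170.5,154.3])]:
  X,e=tri([ray(P["top"],a),ray(P["side"],b)]);print(n,np.round(X,4),loc(X),np.round(e,4))
for z in(.064,): print("pivot@z",loc(at_z(P["top"],[189.5,263.3],z)),loc(at_z(P["side"],[170.5,184.2],z)))
for z in(.1,.11,.12): print("knob@z",z,loc(at_z(P["top"],[163.6,263.3],z)),loc(at_z(P["side"],[170.5,154.3],z)))
X=case([-.175,.07,.3]);go(X,90+CY*57.3,[np.cos(CY)*.57,np.sin(CY)*.57,-.82])
```

```text
knob [0.4091 0.2317 0.1122] [-0.1693  0.0693  0.1122] [0.0051 0.0051]
pivot [0.3972 0.1674 0.0575] [-0.1707  0.0039  0.0575] [0.0011 0.0011]
knob px [0.4136 0.2315 0.1111] [-0.1648  0.0698  0.1111] [0.0005 0.0005]
pivot@z [-0.1709  0.0031  0.064 ] [-0.1683 -0.0018  0.064 ]
knob@z 0.1 [-0.1765  0.0716  0.1   ] [-0.1665  0.0808  0.1   ]
knob@z 0.11 [-0.1749  0.0697  0.11  ] [-0.1645  0.0709  0.11  ]
knob@z 0.12 [-0.1733  0.0678  0.12  ] [-0.1626  0.061   0.12  ]
t 34.6 p [0.5563 0.0066 0.3354] jaw -9.1 pt [ 0.028 -0.001 -1.   ] q [-0.19  0.31  1.48  0.    1.33 -0.03] w 0.1 F [-1.1  0.1  1. ]
 goal [0.404 0.233 0.3  ] turn [-87.1 -26.2  25.8] shift now [  30.9 -187.6 -199.5] after [ -77.8  199.1 -174. ]
```

```bash
python3 -m inch '[[60,[0,0,0],[10,0,0]],[60,[0,0,0],[0,0,0]]]' >/dev/null; python3 -m inch '[[60,[0,0,0],[-10.5,0,0]],[60,[0,0,0],[-10.5,0,0]],[60,[0,0,0],[-10.5,0,0]],[60,[0,0,0],[-10.5,0,0]],[60,[0,0,0],[-10.5,0,0]],[60,[0,0,0],[-10.5,0,0]],[60,[0,0,0],[-10.5,0,0]],[60,[0,0,0],[-10.5,0,0]],[60,[0,0,0],[-10.5,0,0]],[60,[0,0,0],[-5,0,0]],[60,[0,0,0],[0,0,0]]]';python3 -c "
from h import *
X=case([-.178,.069,.26]);go(X,90+CY*57.3,[np.cos(CY)*.26,np.sin(CY)*.26,-.966])"
```

```text
time: 36.22
position: [0.556, 0.0066, 0.3354]
tool_rot: [0.042, 0.696, -0.042, 0.715]
ft_force: [0.3, -0.4, -0.3]
grip_width: 0.0603
t 36.2 p [0.556  0.0066 0.3354] jaw 83.2 pt [ 0.027 -0.001 -1.   ] q [-0.19  0.31  1.48  0.    1.33 -1.64] w 60.3 F [ 0.3 -0.4 -0.3]
 goal [0.4   0.233 0.26 ] turn [  2.4 -13.5  -0.5] shift now [  70.9  205.8 -183.4] after [  23.4  198.1 -203.1]
```

```bash
python3 -m inch '[[60,[0,26,-23],[0.3,0,0]],[60,[0,26,-23],[0.3,0,0]],[60,[0,26,-23],[0.3,0,0]],[60,[0,26,-23],[0.3,0,0]],[60,[0,26,-23],[0.3,0,0]],[60,[0,26,-23],[0.3,0,0]],[60,[0,26,-23],[0.3,0,0]],[60,[0,26,-23],[0.3,0,0]],[60,[0,0,0],[0,-7,0]],[60,[0,0,0],[0,-7,0]],[60,[0,0,0],[0,0,0]]]';python3 -c "
from h import *
X=case([-.178,.069,.26]);go(X,90+CY*57.3,[np.cos(CY)*.26,np.sin(CY)*.26,-.966])
p=imaging.camera_params('wrist');a=imaging.camera('wrist');save('w4',a,s=1.5)
for t in ['stay_knob','stay_pivot']:  print(t,[(np.round(d['pixel'],1).tolist(),round(d['confidence'],2)) for d in imaging.tip_of('wrist',t)][:2])
print(proj(p,case([-.168,.069,.113])),proj(p,case([-.168,.069,.128])), proj(p,case([-.168,.084,.113])),proj(p,case([-.183,.069,.113])))"
```

```text
time: 37.6
position: [0.3991, 0.2451, 0.3313]
tool_rot: [0.051, 0.599, -0.063, 0.796]
ft_force: [0.3, 0.2, -0.3]
grip_width: 0.0598
t 37.6 p [0.3991 0.2451 0.3313] jaw 80.6 pt [ 0.274 -0.039 -0.961] q [ 0.41  0.1   1.8  -0.17  1.01 -0.92] w 59.8 F [ 0.3  0.2 -0.3]
 goal [0.4   0.233 0.26 ] turn [-0.2  1.  -0.3] shift now [ 69.4 -12.3 -16.6] after [ 69.7 -11.9 -15.4]
stay_knob []
stay_pivot [([200.2, 121.4], 0.68)]
[246.09437638 130.42805812] [245.80798548 134.75072016] [257.40091839 130.39684046] [245.85264402 119.38213587]
```

View pics/w4.png

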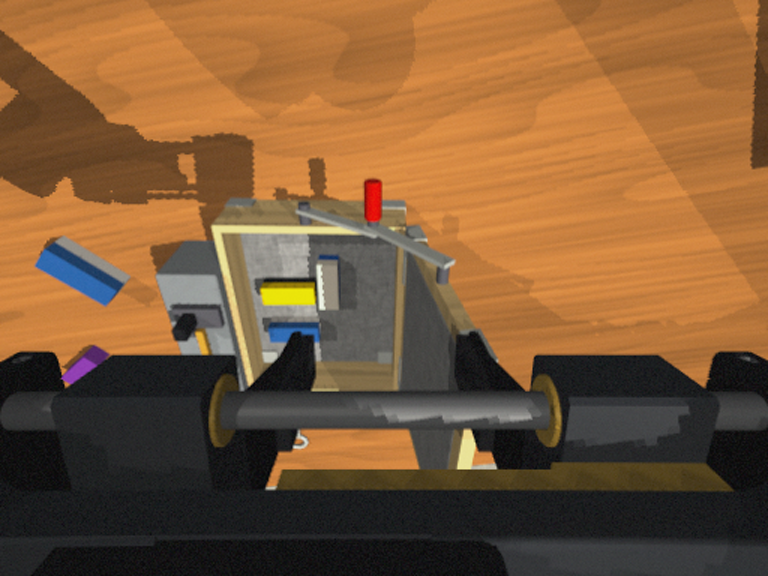

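```bash
python3 -m inch '[[60,[23,-9,-7],[0,1,0]],[60,[23,0,-6],[0,0,0]],[60,[23,0,-6],[0,0,0]],[60,[23,0,-6],[0,0,0]],[60,[23,0,-6],[0,0,0]],[60,[23,0,-6],[0,0,0]],[60,[0,0,0],[0,0,0]]]';python3 -c "
from h import *
X=case([-.171,.072,.108]);go(X,90+CY*57.3,[np.cos(CY)*.26,np.sin(CY)*.26,-.966])"
```

```text
time: 38.62
position: [0.4152, 0.2356, 0.1873]
tool_rot: [0.059, 0.604, -0.067, 0.792]
ft_force: [0.3, 1.1, -0.1]
grip_width: 0.0601
t 38.6 p [0.4152 0.2356 0.1873] jaw 79.8 pt [ 0.262 -0.036 -0.965] q [ 0.36  0.33  1.98 -0.22  0.6  -0.86] w 60.1 F [ 0.3  1.1 -0.1]
 goal [0.408 0.235 0.108] turn [-1.1  0.2 -0.4] shift now [ 74.6  -3.2 -27.7] after [ 74.7  -2.1 -27.4]
```

```bash
python3 -m inch '[[60,[10,-3,-9],[-1,0.2,-0.4]],[60,[16,0,-5],[0,0,0]],[60,[16,0,-5],[0,0,0]],[60,[16,0,-5],[0,0,0]],[60,[0,0,0],[0,0,0]]]';python3 -c "
from h import *
X=case([-.171,.072,.108]);go(X,90+CY*57.3,[np.cos(CY)*.26,np.sin(CY)*.26,-.966])"
```

```text
time: 39.25
position: [0.4106, 0.2343, 0.1257]
tool_rot: [0.05, 0.604, -0.064, 0.793]
ft_force: [0.4, 0.6, 0.1]
grip_width: 0.0605
t 39.2 p [0.4106 0.2343 0.1257] jaw 80.6 pt [ 0.263 -0.041 -0.964] q [ 0.37  0.45  2.05 -0.33  0.42 -0.75] w 60.5 F [0.4 0.6 0.1]
 goal [0.408 0.235 0.108] turn [-0.1  0.4 -0.1] shift now [16.3 -0.2 -7.3] after [16.4 -0.2 -7.2]
```

```bash
python3 -m inch '[[60,[9,0,-4],[0,0.4,0]],[60,[7,0,-3],[0,0,0]],[60,[0,0,0],[0,0,0]]]';python3 -c "
from h import *
X=case([-.171,.072,.108]);go(X,90+CY*57.3,[np.cos(CY)*.26,np.sin(CY)*.26,-.966])
b=imaging.camera('side');save('s5',b,(130,80,260,220),4)"
```

```text
time: 39.62
position: [0.4092, 0.2352, 0.1089]
tool_rot: [0.051, 0.605, -0.064, 0.792]
ft_force: [0.6, -0.4, -0.5]
grip_width: 0.0599
t 39.6 p [0.4092 0.2352 0.1089] jaw 80.6 pt [ 0.259 -0.039 -0.965] q [ 0.37  0.49  2.07 -0.36  0.38 -0.71] w 59.9 F [ 0.6 -0.4 -0.5]
 goal [0.408 0.235 0.108] turn [-0.1  0.1 -0.2] shift now [ 0.5 -0.8 -1.5] after [ 0.5 -0.8 -1.5]
```

View pics/s5.png

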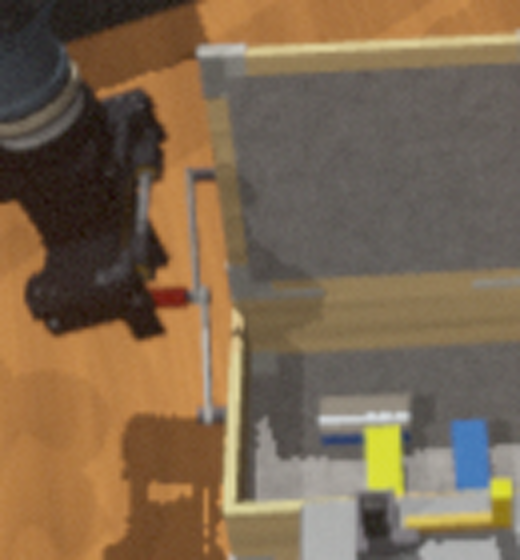

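```bash
python3 -m inch '[[10,[0,0,0],[0,0,0]],[10,[0,0,0],[0,0,0]],[10,[0,0,0],[0,0,0]],[10,[0,0,0],[0,0,0]],[10,[0,0,0],[0,0,0]],[10,[0,0,0],[0,0,0]]]' 20; python3 -m inch '[[10,[-4,-2.9,1.1],[0,0,0]],[10,[-4,-3.1,1],[0,0,0]],[10,[-3.6,-3.3,1],[0,0,0]],[10,[0,0,0],[0,0,0]]]';python3 -c "
from h import *
X=case([-.171,.051,.129]);go(X,90+CY*57.3,[np.cos(CY)*.26,np.sin(CY)*.26,-.966])"
```

```text
time: 40.42
position: [0.4095, 0.2338, 0.1098]
tool_rot: [0.05, 0.605, -0.065, 0.792]
ft_force: [2.0, -4.9, 1.3]
grip_width: 0.0153
time: 40.92
position: [0.4079, 0.2248, 0.1223]
tool_rot: [0.051, 0.605, -0.064, 0.792]
ft_force: [1.6, 1.0, -4.0]
grip_width: 0.015
t 40.9 p [0.4079 0.2248 0.1223] jaw 80.6 pt [ 0.259 -0.04  -0.965] q [ 0.35  0.45  2.07 -0.33  0.4  -0.77] w 15.0 F [ 1.6  1.  -4. ]
 goal [0.404 0.214 0.129] turn [-0.2  0.1 -0.1] shift now [ -6.9 -11.3   0.2] after [ -6.9 -11.3   0.2]
```

```bash
python3 -m inch '[[10,[-3.5,-3.5,1],[0,0,0]],[10,[-3.3,-3.8,1],[0,0,0]],[10,[-3,-4,0.8],[0,0,0]],[10,[-2.8,-4.2,0.8],[0,0,0]],[10,[0,0,0],[0,0,0]],[60,[0,0,0],[0,0,0]],[60,[0,0,0],[0,0,0]],[60,[0,0,0],[0,0,0]]]';python3 -c "
from h import *
b=imaging.camera('side');save('s6',b,(130,80,260,220),4)
X=case([-.19,.049,.28]);go(X,90+CY*57.3,[np.cos(CY)*.26,np.sin(CY)*.26,-.966])"
```

```text
time: 41.92
position: [0.4052, 0.2089, 0.137]
tool_rot: [0.051, 0.605, -0.064, 0.792]
ft_force: [-0.4, 0.3, -0.2]
grip_width: 0.0368
t 42.0 p [0.4052 0.209  0.1369] jaw 80.6 pt [ 0.26  -0.039 -0.965] q [ 0.31  0.41  2.09 -0.29  0.42 -0.84] w 41.0 F [-0.7  1.1 -0.2]
 goal [0.385 0.215 0.28 ] turn [-0.1  0.2 -0.2] shift now [-143.4    3.3   17.8] after [-143.5    2.7   17.3]
```

View pics/s6.png

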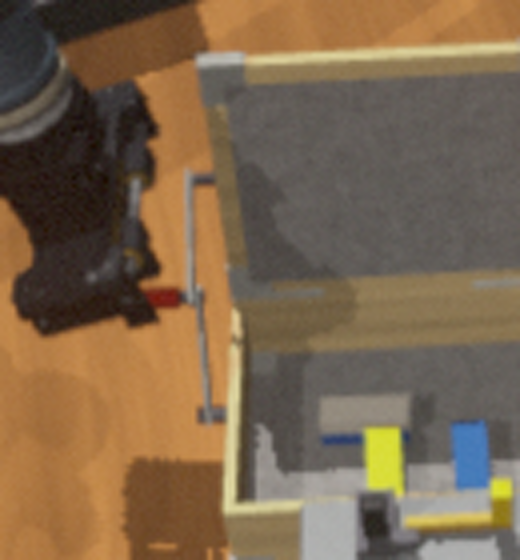

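```bash
python3 -m inch '[[60,[-15,0,3],[0,0,0]],[60,[-35,0,8],[0,0,0]],[60,[-40,0,10],[0,0,0]],[60,[-40,0,10],[0,0,0]],[60,[-40,0,10],[0,0,0]],[60,[-40,0,10],[0,0,0]],[0,[0,0,0],[0,7,0]],[0,[0,0,0],[0,8,0]],[0,[0,0,0],[0,0,0]]]';python3 -c "
from h import *
go(case([0,.18,.36]),CY*57.3);go(case([0,.18,.36]),90+CY*57.3)"
```

```text
time: 43.1
position: [0.3971, 0.2081, 0.3601]
tool_rot: [0.057, 0.706, -0.057, 0.703]
ft_force: [0.1, 1.0, -0.0]
grip_width: 0.0375
t 43.1 p [0.3971 0.2081 0.3601] jaw 80.8 pt [-0.004  0.001 -1.   ] q [ 0.23  0.13  1.65  0.    1.37 -1.18] w 37.5 F [ 0.1  1.  -0. ]
 goal [0.594 0.314 0.36 ] turn [-89.9  -0.1  -0.2] shift now [ -0.5 135.7 177.5] after [ 1.000e-01 -1.773e+02  1.359e+02]
t 43.1 p [0.3971 0.2081 0.3601] jaw 80.8 pt [-0.004  0.001 -1.   ] q [ 0.23  0.13  1.65  0.    1.37 -1.18] w 37.5 F [ 0.1  1.  -0. ]
 goal [0.594 0.314 0.36 ] turn [ 0.1 -0.2 -0. ] shift now [ -0.5 135.7 177.5] after [1.000e-01 1.359e+02 1.773e+02]
```

```bash
python3 -m inch '[[0,[0,0,0],[10,0,0]],[0,[0,0,0],[10,0,0]],[0,[0,0,0],[10,0,0]],[0,[0,0,0],[10,0,0]],[0,[0,0,0],[10,0,0]],[0,[0,0,0],[10,0,0]],[0,[0,0,0],[10,0,0]],[0,[0,0,0],[10,0,0]],[0,[0,0,0],[10,0,0]],[0,[0,0,0],[0,0,0]]]';python3 -m inch '[[0,[0,36,-27],[0,0,0]],[0,[0,36,-27],[0,0,0]],[0,[0,36,-27],[0,0,0]],[0,[0,36,-27],[0,0,0]],[0,[0,36,-27],[0,0,0]],[0,[0,0,0],[0,0,0]]]'; python3 -c "
from h import *
go(case([0,.18,.24]),CY*57.3)"
```

```text
time: 44.35
position: [0.3831, 0.2063, 0.3535]
tool_rot: [-0.546, -0.443, 0.552, -0.447]
ft_force: [-0.4, 0.8, -0.0]
grip_width: 0.0005
time: 45.1
position: [0.5866, 0.3052, 0.3485]
tool_rot: [-0.54, -0.448, 0.549, -0.454]
ft_force: [-0.1, -0.4, 0.3]
grip_width: 0.0007
t 45.1 p [0.5866 0.3052 0.3485] jaw -10.7 pt [-0.003 -0.015 -1.   ] q [ 0.32  0.48  1.16 -0.01  1.51  0.51] w 0.7 F [-0.1 -0.4  0.3]
 goal [0.594 0.314 0.24 ] turn [-1.4  0.9  0. ] shift now [108.3   5.8 -11.3] after [108.5   6.   -9.5]
```

```bash
python3 -m inch '[[0,[10,6,-10],[-1.4,0.9,0]],[0,[30,0,0],[0,0,0]],[0,[30,0,0],[0,0,0]],[0,[30,0,0],[0,0,0]],[0,[10,0,0],[0,0,0]],[0,[0,0,0],[0,0,0]]]'; python3 -c "
from h import *
go(case([0,.18,.235]),CY*57.3)"
```

```text
time: 45.85
position: [0.5891, 0.3143, 0.2346]
tool_rot: [0.536, 0.462, -0.536, 0.46]
ft_force: [-0.2, 0.6, -0.3]
grip_width: 0.0005
t 45.9 p [0.5891 0.3143 0.2346] jaw -8.6 pt [-0.001  0.002 -1.   ] q [0.32 0.58 1.3  0.   1.26 0.47] w 0.5 F [-0.2  0.6 -0.3]
 goal [0.594 0.314 0.235] turn [ 0.7 -0.1  0.1] shift now [-0.4  5.  -0.1] after [-0.4  5.  -0.2]
```

```bash
python3 -m inch '[[0,[-1,0,10],[0,0,0]],[0,[-1,0,12],[0,0,0]],[0,[-1.5,0,12],[0,0,0]],[0,[-1.5,0,12],[0,0,0]],[0,[-1.5,0,12],[0,0,0]],[0,[-1,0,12],[0,0,0]]]'
cat > lid.py <<'E'
from h import *
def loc(w):
  c,s=np.cos(CY),np.sin(CY);d=np.array([[c,s],[-s,c]])@(w[:2]-C0);return np.r_[d,w[2]]
o=get_obs();l=loc(np.array(o["position"]));y,z=.1-l[1],l[2]-.072
print("loc",np.round(l,4),"R",round(np.hypot(y,z),4),"phi",round(np.degrees(np.arctan2(y,z)),1),"F",np.round(o["ft_force"],1))
go(o["position"],CY*57.3)
E
python3 lid.py
```

```text
time: 46.6
position: [0.5791, 0.2434, 0.2459]
tool_rot: [0.539, 0.463, -0.532, 0.46]
ft_force: [0.8, 2.9, -2.6]
grip_width: 0.0003
loc [-0.0034  0.1083  0.2459] R 0.1741 phi -2.7 F [ 0.8  2.9 -2.6]
t 46.6 p [0.5791 0.2434 0.2459] jaw -8.6 pt [ 0.005  0.009 -1.   ] q [0.22 0.5  1.4  0.01 1.23 0.36] w 0.3 F [ 0.8  2.9 -2.6]
 goal [0.579 0.243 0.246] turn [ 0.7 -0.6 -0.2] shift now [0. 0. 0.] after [0. 0. 0.]
```

```bash
python3 -m inch '[[0,[0,0,12],[0,-0.3,0]],[0,[0.8,0,12],[0,0,0]],[0,[1.7,0,12],[0,0,0]],[0,[2.5,0,11.7],[0,0,0]],[0,[3.3,0,11.5],[0,0,0]],[0,[4.1,0,11.3],[0,0,0]],[0,[4.9,0,11],[0,0,0]],[0,[5.6,0,10.6],[0,0,0]]]'; python3 lid.py
```

```text
time: 47.6
position: [0.5648, 0.145, 0.2219]
tool_rot: [0.538, 0.461, -0.534, 0.462]
ft_force: [0.1, 2.6, 0.6]
grip_width: 0.0004
loc [-0.0017  0.0089  0.2219] R 0.1754 phi 31.3 F [0.1 2.6 0.6]
t 47.6 p [0.5648 0.145  0.2219] jaw -8.6 pt [ 0.005  0.002 -1.   ] q [0.06 0.47 1.55 0.   1.12 0.21] w 0.4 F [0.1 2.6 0.6]
 goal [0.565 0.145 0.222] turn [ 0.7 -0.2 -0.3] shift now [0. 0. 0.] after [0. 0. 0.]
```

```bash
python3 -m inch '[[0,[6.3,0,10.2],[0,0,0]],[0,[7,0,9.7],[0,0,0]],[0,[7.6,0,9.2],[0,0,0]],[0,[8.2,0,8.7],[0,0,0]],[0,[8.8,0,8.1],[0,0,0]],[0,[9.4,0,7.5],[0,0,0]],[0,[9.8,0,6.9],[0,0,0]],[0,[10.2,0,6.2],[0,0,0]]]'; python3 lid.py
```

```text
time: 48.6
position: [0.5548, 0.0732, 0.1498]
tool_rot: [0.537, 0.46, -0.534, 0.463]
ft_force: [-0.5, 0.6, -0.8]
grip_width: 0.0003
loc [ 0.     -0.0636  0.1498] R 0.1812 phi 64.6 F [-0.5  0.6 -0.8]
t 48.6 p [0.5548 0.0732 0.1498] jaw -8.5 pt [ 0.005 -0.    -1.   ] q [-0.07  0.54  1.67  0.    0.93  0.08] w 0.3 F [-0.5  0.6 -0.8]
 goal [0.555 0.073 0.15 ] turn [ 0.8 -0.  -0.3] shift now [0. 0. 0.] after [0. 0. 0.]
```

```bash
python3 -m inch '[[0,[9,0,2],[0,0,0]],[0,[9,0,1],[0,0,0]],[0,[8,0,0],[0,0,0]],[0,[8,0,0],[0,0,0]]]'; python3 lid.py; python3 -c "
from h import *
b=imaging.camera('side');save('s7',b,(130,40,330,260),2.5)"
```

```text
time: 49.1
position: [0.5545, 0.0693, 0.1131]
tool_rot: [0.537, 0.46, -0.535, 0.463]
ft_force: [-0.7, -0.1, 0.8]
grip_width: 0.0003
loc [ 0.0004 -0.0676  0.1131] R 0.1725 phi 76.2 F [-0.7 -0.1  0.8]
t 49.1 p [0.5545 0.0693 0.1131] jaw -8.5 pt [ 0.005 -0.001 -1.   ] q [-0.08  0.59  1.7  -0.    0.84  0.07] w 0.3 F [-0.7 -0.1  0.8]
 goal [0.554 0.069 0.113] turn [ 0.8  0.  -0.3] shift now [0. 0. 0.] after [0. 0. 0.]
```

View pics/s7.png

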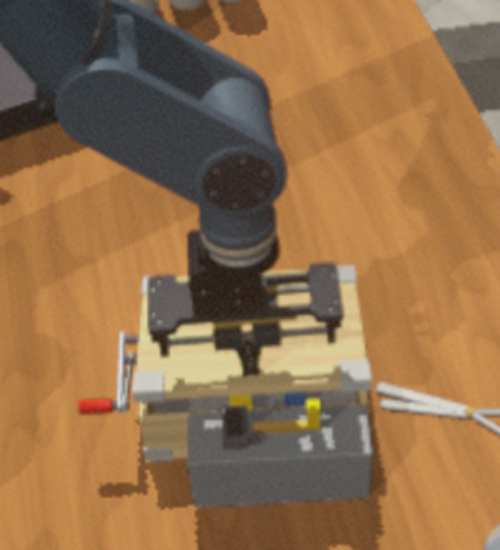

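The lid is following the fingertip and is almost down, with its edge at about (250,385). I'll finish slowly.

```bash
python3 -m inch '[[0,[6,0,0],[0,0,0]],[0,[6,0,0],[0,0,0]],[0,[5,0,0],[0,0,0]],[0,[4,0,0],[0,0,0]],[0,[3,0,0],[0,0,0]],[0,[3,0,0],[0,0,0]]]'; python3 lid.py
```

```text
time: 49.9
position: [0.5543, 0.0696, 0.0842]
tool_rot: [0.536, 0.46, -0.535, 0.463]
ft_force: [-5.5, -1.2, 25.0]
grip_width: 0.0004
loc [ 0.0001 -0.0672  0.0842] R 0.1677 phi 85.8 F [-5.5 -1.2 25. ]
t 49.9 p [0.5543 0.0696 0.0842] jaw -8.5 pt [ 0.004 -0.001 -1.   ] q [-0.07  0.64  1.72 -0.    0.78  0.07] w 0.4 F [-5.5 -1.2 25. ]
 goal [0.554 0.07  0.084] turn [ 0.8  0.  -0.2] shift now [0. 0. 0.] after [0. 0. 0.]
```

```bash
python3 -m inch '[[0,[-10,0,0],[0,0,0]],[0,[-35,0,0],[0,0,0]],[0,[-40,0,15],[0,0,0]],[30,[-40,0,25],[0,0,0]],[46,[-40,0,25],[0,0,0]],[46,[-20,0,0],[0,0,0]],[46,[0,0,0],[0,0,0]]]'
python3 - <<'E'
from h import *
p=imaging.camera_params('wrist');a=imaging.camera('wrist');save('w8',a,(130,40,390,260),3)
ps=imaging.camera_params('side');b=imaging.camera('side');imaging.camera('top')
pt=imaging.camera_params('top')
for t in ['lock_knob','bolt_knob','lid_edge','lid_hinge','stay_knob']:
  print(t,[(q,[(np.round(d['pixel'],1).tolist(),round(d['confidence'],2)) for d in imaging.tip_of(q,t)][:2]) for q in('wrist','side','top')])
for n,l in dict(lock=[.07,-.124,.125],bolt=[-.012,-.124,.125],edge=[0,-.1,.084],lc=[-.123,-.1,.084],rc=[.123,-.1,.084]).items(): print(n,*[np.round(proj(q,case(l)),1) for q in (p,ps,pt)])
go(case([.07,-.124,.2]),CY*57.3)
E
```

```text
time: 50.78
position: [0.5441, 0.0036, 0.277]
tool_rot: [0.537, 0.459, -0.534, 0.464]
ft_force: [-0.5, -0.8, -0.1]
grip_width: 0.0327
lock_knob [('wrist', []), ('side', [([255.5, 201.6], 0.45)]), ('top', [([166.1, 198.9], 0.38)])]
bolt_knob [('wrist', [([238.1, 176.8], 0.96)]), ('side', [([224.8, 208.3], 0.72), ([229.7, 154.2], 0.37)]), ('top', [])]
lid_edge [('wrist', [([256.8, 140.8], 0.64)]), ('side', [([228.5, 205.9], 0.62)]), ('top', [])]
lid_hinge [('wrist', [([258.8, 64.1], 0.32)]), ('side', [([228.0, 151.7], 0.89)]), ('top', [([162.3, 195.0], 0.69)])]
stay_knob [('wrist', [([124.8, 125.3], 0.56)]), ('side', [([221.3, 204.8], 0.75), ([168.5, 210.5], 0.57)]), ('top', [([220.8, 267.4], 0.56)])]
lock [315.1 169.5] [258.3 198.9] [244.4 187.6]
bolt [244.3 168.6] [226.2 201.1] [240.  216.5]
edge [254.8 143.1] [231.2 203.3] [232.7 210.9]
lc [157.6 141.7] [184.9 206.3] [226.3 253.1]
rc [351.3 144.4] [277.4 200.1] [239.1 169.3]
t 51.7 p [0.5431 0.004  0.2749] jaw -8.4 pt [ 0.003 -0.001 -1.   ] q [-0.2   0.36  1.58 -0.    1.21 -0.05] w 46.2 F [-0.2 -0.3  1. ]
 goal [0.614 0.002 0.2  ] turn [ 0.9  0.1 -0.2] shift now [75.1 70.3 -8.8] after [74.9 70.3 -9.8]
```

View pics/w8.png

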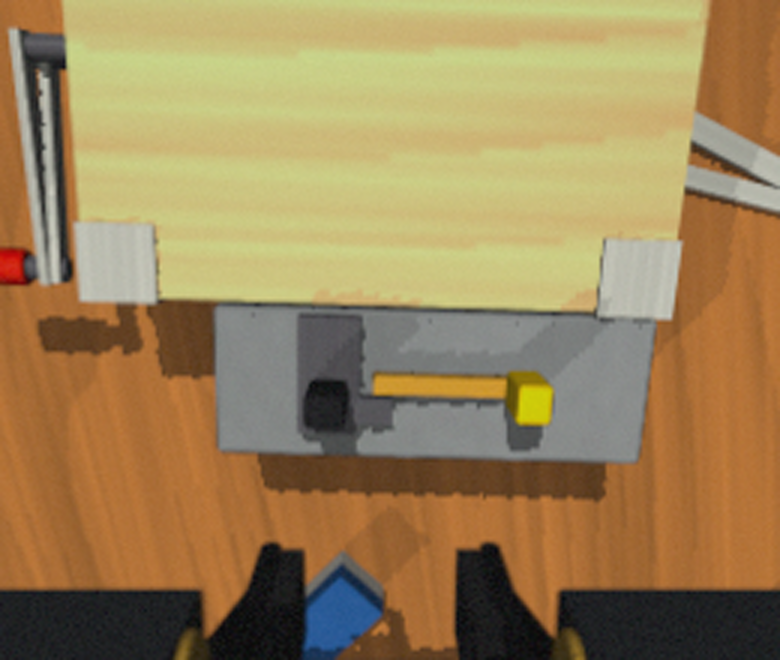

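Run:
```python
from h import *
p=imaging.camera_params('wrist')
L=at_z(p,[307.7,175.3],.125);B=at_z(p,[238.7,175.3],.125)
l=at_z(p,[154,141],.084);r=at_z(p,[355,146.7],.084)
print(L,B,np.linalg.norm(L-B),np.degrees(np.arctan2(*(L-B)[1::-1])));print(np.linalg.norm(r-l),np.degrees(np.arctan2(*(r-l)[1::-1])))
go([L[0],L[1],.15],-10);
```

```text
[ 0.60298709 -0.00204248  0.125     ] [0.52397335 0.00966417 0.125     ] 0.07987626439537868 -8.42761004572513
0.2540475751828834 -10.016648856901076
t 51.7 p [0.5431 0.004  0.2749] jaw -8.4 pt [ 0.003 -0.001 -1.   ] q [-0.2   0.36  1.58 -0.    1.21 -0.05] w 46.2 F [-0.2 -0.3  1. ]
 goal [ 0.603 -0.002  0.15 ] turn [ 1.6  0.1 -0.2] shift now [125.1  59.8  -2.9] after [124.9  60.   -4.4]
```

```bash
python3 -m inch '[[46,[0,20,-1],[1.6,0,0]],[46,[0,20,-1],[0,0,0]],[46,[0,20,-1],[0,0,0]],[46,[30,0,0],[0,0,0]],[46,[40,0,0],[0,0,0]],[46,[40,0,0],[0,0,0]],[46,[0,0,0],[0,0,0]]]'; python3 -c "
from h import *
go([.603,-.002,.104],-10)"
```

```text
time: 52.55
position: [0.6068, -0.0037, 0.1641]
tool_rot: [0.544, 0.452, -0.541, 0.456]
ft_force: [0.5, 0.2, 0.3]
grip_width: 0.046
t 52.5 p [ 0.6068 -0.0037  0.1641] jaw -10.1 pt [ 0.007 -0.002 -1.   ] q [-0.19  0.57  1.54 -0.    1.02 -0.01] w 46.0 F [0.5 0.2 0.3]
 goal [ 0.603 -0.002  0.104] turn [-0.1  0.1 -0.4] shift now [60.1 -4.5 -1.1] after [60.1 -4.1 -1. ]
```

```bash
python3 -m inch '[[46,[25,-4,-1],[0,0,-0.4]],[46,[20,-1,0],[0,0,0]],[46,[10,0,0],[0,0,0]],[46,[4,0,0],[0,0,0]],[46,[0,0,0],[0,0,0]]]'; python3 -c "
from h import *
go([.603,-.002,.104],-10)
b=imaging.camera('side');save('s9',b,(200,150,300,250),5)"
```

```text
time: 53.18
position: [0.6088, -0.003, 0.1116]
tool_rot: [0.545, 0.45, -0.539, 0.458]
ft_force: [-0.4, 0.0, -0.6]
grip_width: 0.0461
t 53.2 p [ 0.6088 -0.003   0.1116] jaw -10.1 pt [ 0.015 -0.004 -1.   ] q [-0.19  0.64  1.58 -0.    0.9  -0.01] w 46.1 F [-0.4  0.  -0.6]
 goal [ 0.603 -0.002  0.104] turn [-0.1  0.1 -0.9] shift now [ 7.5 -6.  -0. ] after [ 7.6 -5.9 -0. ]
```

View pics/s9.png

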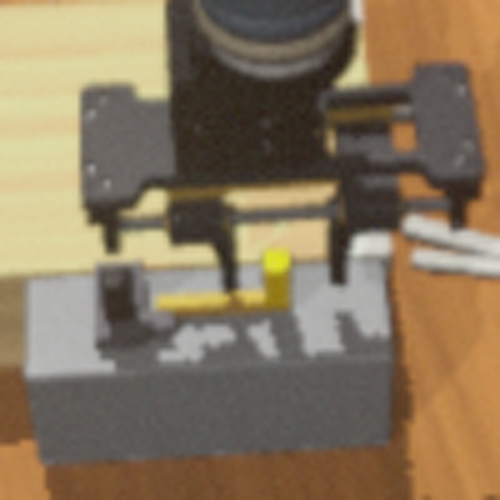

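Run:
```python
from h import *
ps=imaging.camera_params('side')
o=get_obs()["position"];print(proj(ps,o), "tip seen ~",[200+285/5,150+288/5])
print("lock top seen",[200+278/5,150+256/5],"->",at_z(ps,[200+278/5,150+258/5],.125), proj(ps,[.603,-.002,.125]))
```

```text
[256.88538651 204.09045682] tip seen ~ [257.0, 207.6]
lock top seen [255.6, 201.2] -> [ 0.60541904 -0.0044637   0.125     ] [254.44408157 201.04476012]
```

```bash
python3 -m inch '[[46,[6,-5,1],[0,0,-0.9]],[10,[0,0,0],[0,0,0]],[10,[0,0,0],[0,0,0]],[10,[0,0,0],[0,0,0]],[10,[0,0,0],[0,0,0]],[10,[0,0,0],[0,0,0]]]' 20; python3 -m inch '[[10,[0,5,0],[0,0,0]],[10,[0,5,0],[0,0,0]],[10,[0,5,0],[0,0,0]],[10,[0,0,0],[0,0,0]]]'; python3 -c "
from h import *
go([.603,-.002,.104],-10)"
```

```text
time: 53.98
position: [0.6052, -0.0035, 0.1068]
tool_rot: [0.542, 0.453, -0.542, 0.455]
ft_force: [1.5, -0.4, -1.5]
grip_width: 0.0139
time: 54.48
position: [0.619, -0.006, 0.1068]
tool_rot: [-0.541, -0.454, 0.543, -0.454]
ft_force: [-0.6, -0.7, 1.0]
grip_width: 0.0138
t 54.5 p [ 0.619  -0.006   0.1068] jaw -10.1 pt [-0.002 -0.001 -1.   ] q [-0.19  0.66  1.54 -0.    0.93 -0.01] w 13.8 F [-0.6 -0.7  1. ]
 goal [ 0.603 -0.002  0.104] turn [-0.1  0.1  0.1] shift now [  2.8 -16.5  -1.2] after [  2.8 -16.5  -1.2]
```

```bash
python3 -m inch '[[10,[0,2,0],[0,0,0]],[10,[0,0,0],[0,0,0]]]'; python3 -m inch '[[46,[0,0,0],[0,0,0]],[46,[0,0,0],[0,0,0]],[46,[0,0,0],[0,0,0]],[46,[-30,0,0],[0,0,0]],[46,[-30,0,0],[0,0,0]],[46,[0,-24,-3],[0,0,0]],[46,[0,-24,-3],[0,0,0]],[46,[0,-24,-3],[0,0,0]],[46,[0,-24,-2],[0,0,0]],[46,[0,0,0],[0,0,0]]]'; python3 -c "
from h import *
imaging.camera('wrist');imaging.camera('side')
go([.525,.009,.105],-10)"
```

```text
time: 54.72
position: [0.619, -0.006, 0.1067]
tool_rot: [-0.54, -0.456, 0.544, -0.453]
ft_force: [-2.0, -0.8, 2.3]
grip_width: 0.0139
time: 55.98
position: [0.5293, 0.0214, 0.1685]
tool_rot: [0.543, 0.452, -0.541, 0.456]
ft_force: [0.4, -0.5, -0.3]
grip_width: 0.0461
t 56.1 p [0.5321 0.0206 0.1688] jaw -10.1 pt [ 0.008 -0.002 -1.   ] q [-0.17  0.47  1.73 -0.    0.93  0.01] w 45.9 F [0.4 0.8 0.2]
 goal [0.525 0.009 0.105] turn [-0.1  0.1 -0.5] shift now [63.8 -5.5 12.6] after [63.8 -5.  12.6]
```

```bash
python3 -m inch '[[46,[0,-5,12.5],[0,0,-0.5]],[46,[25,-1,0],[0,0,0]],[46,[22,-1,0],[0,0,0]],[46,[10,0,0],[0,0,0]],[46,[0,0,0],[0,0,0]]]'; python3 -c "
from h import *
go([.525,.009,.105],-10)"
```

```text
time: 56.7
position: [0.5286, 0.0042, 0.111]
tool_rot: [0.544, 0.451, -0.542, 0.456]
ft_force: [0.9, 0.9, 1.0]
grip_width: 0.046
t 56.7 p [0.5286 0.0042 0.111 ] jaw -10.2 pt [ 0.006 -0.003 -1.   ] q [-0.2   0.56  1.78 -0.    0.79 -0.02] w 46.0 F [0.9 0.9 1. ]
 goal [0.525 0.009 0.105] turn [-0.2  0.1 -0.4] shift now [ 6.  -4.4 -4.1] after [ 6.  -4.3 -4.1]
```

```bash
python3 -m inch '[[46,[6,-4,-4],[0,0,-0.4]],[10,[0,0,0],[0,0,0]],[10,[0,0,0],[0,0,0]],[10,[0,0,0],[0,0,0]],[10,[0,0,0],[0,0,0]],[10,[0,0,0],[0,0,0]]]' 25; python3 -m inch '[[10,[0,0,-6],[0,0,0]],[10,[0,0,-6],[0,0,0]],[10,[0,0,-6],[0,0,0]],[10,[0,0,-5],[0,0,0]],[10,[0,0,0],[0,0,0]]]'; python3 -c "
from h import *
go([.525,.009,.105],-10)"
```

```text
time: 57.45
position: [0.5242, 0.0093, 0.1063]
tool_rot: [-0.541, -0.454, 0.544, -0.454]
ft_force: [0.7, -0.5, -0.9]
grip_width: 0.0155
time: 58.08
position: [0.5283, 0.032, 0.1063]
tool_rot: [-0.54, -0.453, 0.544, -0.455]
ft_force: [-2.3, -4.1, -0.1]
grip_width: 0.0158
t 58.1 p [0.5283 0.032  0.1063] jaw -10.1 pt [-0.003 -0.006 -1.   ] q [-0.15  0.57  1.77 -0.01  0.8   0.03] w 15.8 F [-2.3 -4.1 -0.1]
 goal [0.525 0.009 0.105] turn [-0.1  0.4  0.1] shift now [ 1.5  0.8 23.2] after [ 1.3  0.7 23.2]
```

```bash
python3 -m inch '[[10,[0,0,-3],[0,0,0]],[10,[0,0,-2],[0,0,0]]]'; python3 -m inch '[[46,[0,0,0],[0,0,0]],[46,[0,0,0],[0,0,0]],[46,[0,0,0],[0,0,0]],[46,[-30,0,0],[0,0,0]],[46,[-30,0,0],[0,0,0]],[46,[0,23,9],[0,0,0]],[46,[0,23,9],[0,0,0]],[46,[0,23,9],[0,0,0]],[46,[0,22,9],[0,0,0]],[46,[0,0,0],[0,0,0]]]'; python3 -c "
from h import *
imaging.camera('wrist');imaging.camera('side')
go([.618,-.006,.105],-10)"
```

```text
time: 58.32
position: [0.5283, 0.0321, 0.1064]
tool_rot: [-0.535, -0.453, 0.546, -0.458]
ft_force: [-2.2, -8.4, 0.7]
grip_width: 0.0158
time: 59.58
position: [0.6178, -0.0147, 0.1696]
tool_rot: [-0.538, -0.452, 0.542, -0.46]
ft_force: [-0.7, 0.8, 0.0]
grip_width: 0.046
t 59.7 p [ 0.6154 -0.0135  0.1692] jaw -9.6 pt [-0.001 -0.011 -1.   ] q [-0.2   0.58  1.51 -0.01  1.05 -0.02] w 46.0 F [ 0.2 -0.5  0.9]
 goal [ 0.618 -0.006  0.105] turn [ 0.4  0.6 -0. ] shift now [64.1  1.2 -8.6] after [64.2  1.2 -7.8]
```

```bash
python3 -m inch '[[46,[0,1,-8],[0.4,0.6,0]],[46,[25,-1,0],[0,0,0]],[46,[22,-1,0],[0,0,0]],[46,[10,0,0],[0,0,0]],[46,[0,0,0],[0,0,0]]]'; python3 -c "
from h import *
go([.618,-.006,.105],-10)"
```

```text
time: 60.3
position: [0.6127, -0.0002, 0.1117]
tool_rot: [0.542, 0.456, -0.541, 0.454]
ft_force: [0.2, -0.0, -0.1]
grip_width: 0.0462
t 60.3 p [ 6.127e-01 -2.000e-04  1.117e-01] jaw -9.9 pt [-0.001  0.003 -1.   ] q [-0.18  0.65  1.56  0.    0.93 -0.01] w 46.2 F [ 0.2 -0.  -0.1]
 goal [ 0.618 -0.006  0.105] turn [ 0.1 -0.1  0.1] shift now [6.7 6.2 4.9] after [6.7 6.2 4.8]
```

```bash
python3 -m inch '[[46,[6,6,5],[0,0,0]],[10,[0,0,0],[0,0,0]],[10,[0,0,0],[0,0,0]],[10,[0,0,0],[0,0,0]],[10,[0,0,0],[0,0,0]],[10,[0,0,0],[0,0,0]]]' 20; python3 -m inch '[[10,[0,-5,0],[0,0,0]],[10,[0,-5,0],[0,0,0]],[10,[0,-5,0],[0,0,0]],[10,[0,-2,0],[0,0,0]],[10,[0,-2,0],[0,0,0]]]'; python3 -c "
from h import *
go([.605,-.0035,.105],-10)"
```

```text
time: 61.05
position: [0.6189, -0.0066, 0.1077]
tool_rot: [0.542, 0.455, -0.54, 0.455]
ft_force: [-0.8, -1.0, -0.4]
grip_width: 0.0138
time: 61.68
position: [0.6049, -0.004, 0.1079]
tool_rot: [0.546, 0.451, -0.537, 0.458]
ft_force: [6.8, -0.7, -6.0]
grip_width: 0.0133
t 61.7 p [ 0.6049 -0.004   0.1079] jaw -10.0 pt [ 0.016  0.    -1.   ] q [-0.19  0.64  1.59  0.    0.89 -0.02] w 13.3 F [ 6.8 -0.7 -6. ]
 goal [ 0.605 -0.004  0.105] turn [ 0.  -0.2 -0.9] shift now [ 2.9 -0.1 -0.5] after [ 2.9 -0.  -0.5]
```

```bash
python3 -m inch '[[46,[0,0,0],[0,0,0]],[46,[0,0,0],[0,0,0]],[46,[0,0,0],[0,0,0]],[46,[-30,0,0],[0,0,0]],[46,[-50,0,0],[0,0,0]],[46,[-50,0,0],[0,0,0]],[46,[-20,-20,20],[0,0,0]],[46,[0,-30,0],[0,0,0]],[46,[0,0,0],[0,0,0]]]'
python3 - <<'E'
from h import *
a=imaging.camera('wrist');save('w10',a,s=1.5)
b=imaging.camera('side');save('s10',b,s=1.5)
go([.605,-.0035,.105],-10)
E
```

```text
time: 62.8
position: [0.5449, -0.0148, 0.2619]
tool_rot: [0.543, 0.454, -0.539, 0.456]
ft_force: [-0.5, 0.2, 0.5]
grip_width: 0.0461
t 62.9 p [ 0.5476 -0.0155  0.2619] jaw -9.9 pt [ 0.009  0.    -1.   ] q [-0.23  0.37  1.59  0.    1.17 -0.06] w 46.1 F [ 0.9 -0.5  0.3]
 goal [ 0.605 -0.004  0.105] turn [ 0.1 -0.1 -0.5] shift now [157.5  53.1 -21.4] after [156.9  54.4 -21.8]
```

View pics/w10.png

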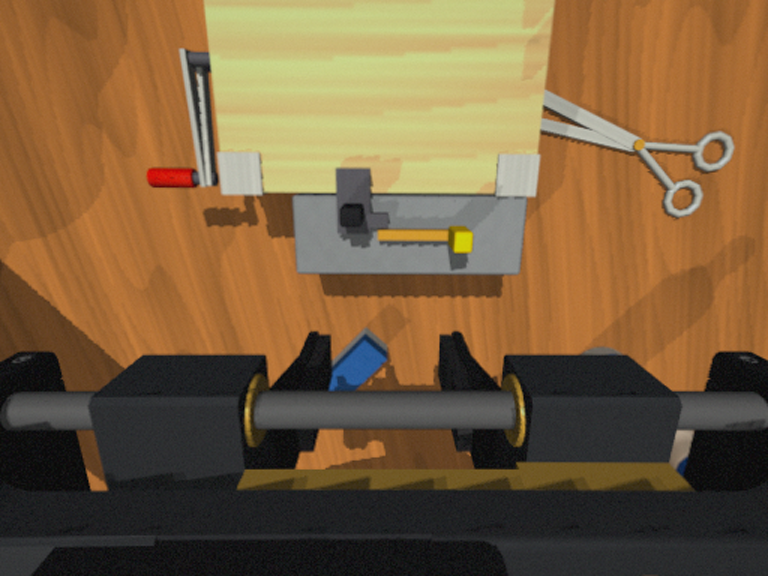

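View pics/s10.png

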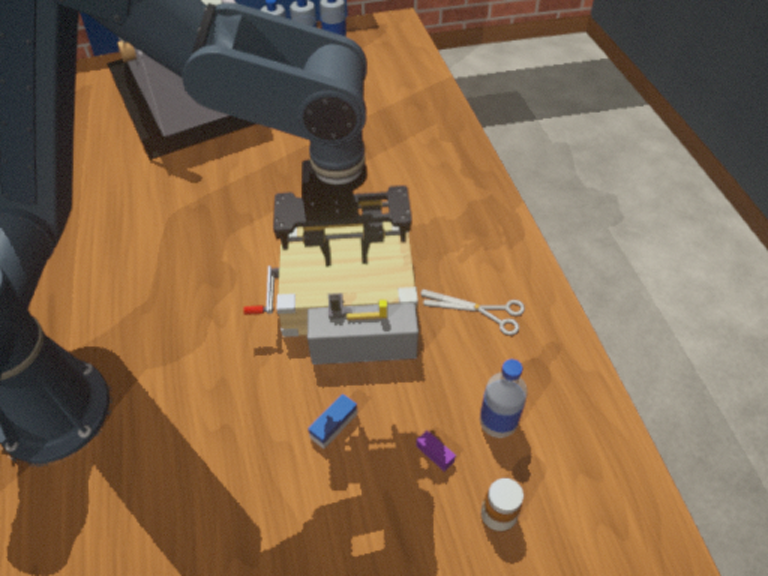

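The lid is shut, the bolt lies over it with its nose at (353,180), and the lock nose is in behind the bolt's tooth. The bystanders and decoys are where they were, and no other stones show.

```bash
python3 -c "
from h import *
print(robot.hand_in())"
```

```text
the job is handed in; nothing more can be done
None
```

The kit is packed and handed in at about 63 s of the 210 s allowed. I laid the three stones on the bench in the case: white (stone0), yellow (stone2) and small blue (stone4). No grey or green stone was in view. The larger blue bar and the purple one are look-alikes, so I left them.

I then lifted the stay knob about 38 mm along its arc, well past centre, and lowered the lid slowly with the fingertips.

- **Lid:** it stopped at fingertip height 84.2 mm with about 25 N contact, which matches fully shut.
- **Lock and bolt:** the lock slide went out 14.0 mm, the bolt went home 23 mm, and the lock slide came back 14.2 mm. Each was pushed on until it would go no further.
- **Final pictures:** the bolt nose is over the lid and the lock is in. The bottle, jar, scissors and look-alikes are where they were, and the robot is clear.

No check failed. The case position from the cameras was a few millimetres off between views, so I re-measured the knob and grips before grasping them. In two late pictures the networks missed the yellow lock grip, so I located it by eye.

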